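# Clear the display board and finish the tin pyramid

## Robot

A 6-joint arm with a two-finger parallel gripper is mounted at the origin on the work surface. World frame = base frame: x ahead of the robot, y to its left, z up, the work surface at z = 0. Lengths are in m, angles in degrees, forces in N, time in s.
With the tool pointing down it reaches from about 0.4 to 0.825 m from the base axis. Payload 7 kg.
Tool frame: the origin (TCP) lies on the centre line of the jaws, within the pads' length; the fingertips stand 22 mm ahead of it and the grasp point (between the pads) lies 3 mm ahead of it (ctrl.finger_overhang is the distance from the TCP to the fingertips, in m); z points along the fingers, y is the line along which they close (so a half turn about z gives the same grasp; the last joint's range is limited). The gripper opens to 88 mm and grips with 3 to 60 N. Pads are 19 mm wide; open, the fingers measure 130 mm over their backs; the gripper's body (78 mm by 193 mm) begins 47 mm behind the grasp point.
Start: joints at [81.308, 20.546, 0.682, 0, -70.136, -16.507], TCP at [0.287, 0.611, 0.249] pointing down, gripper open.
Joint ranges: [-176.03, 176.03], [-82.01, 121.73], [-58.28, 71.71], [-173.87, 95.51], [-174.79, -0.11], [-173.66, 173.66]. Speed limits (degrees/s): [136.94, 136.94, 172.46, 180, 180, 180].

## Interface

Orientations are given as [roll, pitch, yaw] about the fixed x, y, z axes, in that order (R = Rz(yaw) Ry(pitch) Rx(roll)).
In Python, from plant import ctrl gives the robot as it stands. The module is installed in compiled form; this text tells all that it offers.
- The arm moves only by the shell command python3 -m creep 'ROWS'. ROWS is JSON, a list of rows, each an object with "grip": the closure, from 0 (fully open) to 1 (shut); "delta_pos": the shift along the tool's x, y, z scaled (see below), a list of three; "rotation": the turn, a rotation vector about the tool's x, y, z scaled (see below), a list of three. A call has 1 to 5 rows; each row is the pose to reach, as a shift and turn from the pose commanded when the call began, along the tool's axes at that moment; what a row does not reach only later rows make up. The controller multiplies each number of a shift by 10 cm and each number of a turn by pi/2 rad. A row lasts 1/10 s, in which the tool goes at most 50 mm and 8.59 degrees, less where a joint would pass 70% of its speed; a pose out of reach is approached as far as the arm can. A call with a number of a shift or a turn outside -1 to 1 is refused whole. A call with a gripper value outside its range is refused whole. The fingers move at their own pace and stop on an object; the grip force is fixed at half the most. Time passes only in rows, so rows that repeat a pose let the fingers close. It gives the time, the measured TCP pose, the force, the opening and the grip force at its end, in the units of the state.
- ctrl.get_obs(): the state, without advancing time (a new reading comes with each control period).
- ctrl.snapshot(name): name is "side" or "top"; returns a dict with "color" (420x560x3 uint8, red, green, blue), "intrinsics" (3x3 intrinsics, pixels), "R" (3x3) and "t" (3): a world point X has camera coordinates R X + t. Camera axes: x right, y down, z forward; pixel columns grow to the right and rows downward; lengths in m; the calibration is good to about 2 mm. A picture is of the moment at which its call begins. There is no depth.
- ctrl.close_job(): hands the job in; it is judged then, once.
The state is a dict: "clock": time; "joint_pos": joint angles; "qvel": joint speeds; "tau": joint torques, N m; "tool_pos": TCP position; "orientation": TCP orientation; "force": force on the tool from outside, world axes, zero at the start; "moment": the same for the moment, N m; "opening": finger opening in m; "gripper_force": force on a finger pad.
Only numpy, scipy, OpenCV 4.12 (cv2) and the standard library are available. Lean on these libraries where they do the work, as an engineer would, in place of code of your own. Each camera call takes 0.05 s, during which the arm holds its last target. There are 200 camera calls.

## Task

Get the display board ready for customers: with the scraper block, never with the gripper itself, wipe all the steel chips off the green plate into the trough at its open end. Then slide the scraper, wiping edge down, fully home into the slot of its holder, and after that finish the tin pyramid on the board by standing each red tin upright and squarely over a gap between two tins of the layer below until every red tin is up. Leave the blue tins where they stand and do not disturb the other hardware.

Things in the scene. Friction and masses are not known exactly. Their poses are not given: they have to be found in the camera images.
- board: Fixed board; origin at table level. Own frame, mm: green plate x +-108, y -95 to 161, top z 20. Dark lips 8 thick, 12 high: inner faces x +-100 and y 153. Open -y end drops into an aluminium trough: inside y -156 to -95, x +-103, floor z 4, wall tops z 32. Blue tins stand in a row along x near y 119. Chips lie between y -70 and 10.
- scraper: Loose flat scraper block of pale wood with an orange plastic wiping edge along the bottom: 80 mm wide (its own x), 20 mm thick (its own y), 95 mm tall, 130 g, standing upright on its wiping edge. Origin at the centre of its underside, z up.
- holder: Fixed dark wood scraper holder, 124 (x) x 61 (y) x 38 mm tall, with one slot open at the top: 88 mm along its own x, 25 mm along y, centred, floor 6 mm above the table. Origin under its centre.
- base1: Standing tin of the started row, blue band, 44 mm diameter, 45 mm high, 120 g; origin at the centre of its underside. base1 to base4 stand in order from the board's -x end of the row to its +x end, centres 49 mm apart.
- base2: Standing tin of the started row, blue band, 44 mm diameter, 45 mm high, 120 g; origin at the centre of its underside. base1 to base4 stand in order from the board's -x end of the row to its +x end, centres 49 mm apart.
- base3: Standing tin of the started row, blue band, 44 mm diameter, 45 mm high, 120 g; origin at the centre of its underside. base1 to base4 stand in order from the board's -x end of the row to its +x end, centres 49 mm apart.
- base4: Standing tin of the started row, blue band, 44 mm diameter, 45 mm high, 120 g; origin at the centre of its underside. base1 to base4 stand in order from the board's -x end of the row to its +x end, centres 49 mm apart.
- tin1: Loose tin with red band, 44 mm diameter, 45 mm high, about 120 g, standing upright on the rubber mat; origin at the centre of its underside. Three to five of the red tins are present (None when absent).
- tin2: Loose tin with red band, 44 mm diameter, 45 mm high, about 120 g, standing upright on the rubber mat; origin at the centre of its underside. Three to five of the red tins are present (None when absent).
- tin3: Loose tin with red band, 44 mm diameter, 45 mm high, about 120 g, standing upright on the rubber mat; origin at the centre of its underside. Three to five of the red tins are present (None when absent).
- tin4: Loose tin with red band, 44 mm diameter, 45 mm high, about 120 g, standing upright on the rubber mat; origin at the centre of its underside. Three to five of the red tins are present (None when absent).
- tin5: Loose tin with red band, 44 mm diameter, 45 mm high, about 120 g, standing upright on the rubber mat; origin at the centre of its underside. Three to five of the red tins are present (None when absent).
- mat: Fixed black rubber mat on the table, 300 (x) x 200 (y) x 3 mm, on which the red tins wait; origin under its centre.
- chip1: Steel chip: sawn-off end of a spindle bar, 22 (its own x) x 9 x 9 mm, 13 g, lying on the green plate; origin at its centre. Three to five are present (None when absent).
- chip2: Steel chip: sawn-off end of a spindle bar, 22 (its own x) x 9 x 9 mm, 13 g, lying on the green plate; origin at its centre. Three to five are present (None when absent).
- chip3: Steel chip: sawn-off end of a spindle bar, 22 (its own x) x 9 x 9 mm, 13 g, lying on the green plate; origin at its centre. Three to five are present (None when absent).
- chip4: Steel chip: sawn-off end of a spindle bar, 22 (its own x) x 9 x 9 mm, 13 g, lying on the green plate; origin at its centre. Three to five are present (None when absent).
- chip5: Steel chip: sawn-off end of a spindle bar, 22 (its own x) x 9 x 9 mm, 13 g, lying on the green plate; origin at its centre. Three to five are present (None when absent).
- glass_knob: Bystander: faceted glass door knob on a brass rose, 56 mm wide, 58 mm tall; origin under its centre.
- rim_lock: Bystander: cast iron rim lock, 100 (x) x 140 (y) x 24 mm lying flat, brass latch at its +y end; origin under its centre.
- thumb_turn1: Bystander: black thumb turn on a 44 mm round rose, 34 mm tall; origin under its centre.
- thumb_turn2: Bystander: black thumb turn on a 44 mm round rose, 34 mm tall; origin under its centre.
- keyhole_cover: Bystander: nickel keyhole cover, 32 x 55 mm, 10 mm tall; origin under its centre.

How it is judged (in metres and radians):
On the way, in this order (a step that is already met when the one before it is completed fails the run):
1. every chip lies in the trough (y of chip1 in the frame of board between -0.158 and -0.096 m and x of chip1 in the frame of board between -0.106 and 0.106 m and z of each of chip1, chip2, chip3, chip4, chip5 in the frame of board below 0.028 m and y of chip2 in the frame of board between -0.158 and -0.096 m and x of chip2 in the frame of board between -0.106 and 0.106 m and y of chip3 in the frame of board between -0.158 and -0.096 m and x of chip3 in the frame of board between -0.106 and 0.106 m and y of chip4 in the frame of board between -0.158 and -0.096 m and x of chip4 in the frame of board between -0.106 and 0.106 m and y of chip5 in the frame of board between -0.158 and -0.096 m and x of chip5 in the frame of board between -0.106 and 0.106 m), for 0.2 s.
2. the scraper stands fully home in the holder slot, let go (horizontal distance between scraper and holder below 0.01 m and z of scraper in the frame of holder below 0.012 m and angle between scraper's own z axis and vertical below 0.15 rad and angle between the x axis of scraper and the x axis of holder, either way round below 0.12 rad and contact force between the fingers and scraper below 0.1 N), for 0.2 s.
3. every red tin stands in its place in the pyramid (((horizontal distance between tin1 and base1 below 0.031 m and horizontal distance between tin1 and base2 below 0.031 m and z of tin1 in the frame of board between 0.061 and 0.069 m) or (horizontal distance between tin1 and base2 below 0.031 m and horizontal distance between tin1 and base3 below 0.031 m and z of tin1 in the frame of board between 0.061 and 0.069 m) or (horizontal distance between tin1 and base3 below 0.031 m and horizontal distance between tin1 and base4 below 0.031 m and z of tin1 in the frame of board between 0.061 and 0.069 m) or (horizontal distance between tin1 and base2 below 0.014 m and z of tin1 in the frame of board between 0.106 and 0.114 m) or (horizontal distance between tin1 and base3 below 0.014 m and z of tin1 in the frame of board between 0.106 and 0.114 m)) and y of tin1 in the frame of board between 0.105 and 0.133 m and angle between each of tin1, tin2, tin3, tin4, tin5's own z axis and vertical below 0.1 rad and linear speed of each of tin1, tin2, tin3, tin4, tin5 below 0.02 m/s and contact force between the fingers and tin1 below 0.1 N and ((horizontal distance between tin2 and base1 below 0.031 m and horizontal distance between tin2 and base2 below 0.031 m and z of tin2 in the frame of board between 0.061 and 0.069 m) or (horizontal distance between tin2 and base2 below 0.031 m and horizontal distance between tin2 and base3 below 0.031 m and z of tin2 in the frame of board between 0.061 and 0.069 m) or (horizontal distance between tin2 and base3 below 0.031 m and horizontal distance between tin2 and base4 below 0.031 m and z of tin2 in the frame of board between 0.061 and 0.069 m) or (horizontal distance between tin2 and base2 below 0.014 m and z of tin2 in the frame of board between 0.106 and 0.114 m) or (horizontal distance between tin2 and base3 below 0.014 m and z of tin2 in the frame of board between 0.106 and 0.114 m)) and y of tin2 in the frame of board between 0.105 and 0.133 m and contact force between the fingers and tin2 below 0.1 N and ((horizontal distance between tin3 and base1 below 0.031 m and horizontal distance between tin3 and base2 below 0.031 m and z of tin3 in the frame of board between 0.061 and 0.069 m) or (horizontal distance between tin3 and base2 below 0.031 m and horizontal distance between tin3 and base3 below 0.031 m and z of tin3 in the frame of board between 0.061 and 0.069 m) or (horizontal distance between tin3 and base3 below 0.031 m and horizontal distance between tin3 and base4 below 0.031 m and z of tin3 in the frame of board between 0.061 and 0.069 m) or (horizontal distance between tin3 and base2 below 0.014 m and z of tin3 in the frame of board between 0.106 and 0.114 m) or (horizontal distance between tin3 and base3 below 0.014 m and z of tin3 in the frame of board between 0.106 and 0.114 m)) and y of tin3 in the frame of board between 0.105 and 0.133 m and contact force between the fingers and tin3 below 0.1 N and ((horizontal distance between tin4 and base1 below 0.031 m and horizontal distance between tin4 and base2 below 0.031 m and z of tin4 in the frame of board between 0.061 and 0.069 m) or (horizontal distance between tin4 and base2 below 0.031 m and horizontal distance between tin4 and base3 below 0.031 m and z of tin4 in the frame of board between 0.061 and 0.069 m) or (horizontal distance between tin4 and base3 below 0.031 m and horizontal distance between tin4 and base4 below 0.031 m and z of tin4 in the frame of board between 0.061 and 0.069 m) or (horizontal distance between tin4 and base2 below 0.014 m and z of tin4 in the frame of board between 0.106 and 0.114 m) or (horizontal distance between tin4 and base3 below 0.014 m and z of tin4 in the frame of board between 0.106 and 0.114 m)) and y of tin4 in the frame of board between 0.105 and 0.133 m and contact force between the fingers and tin4 below 0.1 N and ((horizontal distance between tin5 and base1 below 0.031 m and horizontal distance between tin5 and base2 below 0.031 m and z of tin5 in the frame of board between 0.061 and 0.069 m) or (horizontal distance between tin5 and base2 below 0.031 m and horizontal distance between tin5 and base3 below 0.031 m and z of tin5 in the frame of board between 0.061 and 0.069 m) or (horizontal distance between tin5 and base3 below 0.031 m and horizontal distance between tin5 and base4 below 0.031 m and z of tin5 in the frame of board between 0.061 and 0.069 m) or (horizontal distance between tin5 and base2 below 0.014 m and z of tin5 in the frame of board between 0.106 and 0.114 m) or (horizontal distance between tin5 and base3 below 0.014 m and z of tin5 in the frame of board between 0.106 and 0.114 m)) and y of tin5 in the frame of board between 0.105 and 0.133 m and contact force between the fingers and tin5 below 0.1 N), for 0.2 s.
At the end, for the whole second after the job is handed in: All chips in the trough; scraper upright in the slot, edge within 6 mm of its floor; each red tin upright and still on two tins below, within 7 mm of mid-gap along the row and 12 mm across it (third layer: within 14 mm of the blue tin beneath); blue tins upright, moved under 20 mm (all of step 1 and all of step 2 and all of step 3 and angle between each of base1, base2, base3, base4's own z axis and vertical below 0.1 rad and distance of each of base1, base2, base3, base4 from where it was at the start of the episode below 0.02 m and z of each of base1, base2, base3, base4 in the frame of board below 0.024 m); the robot touches nothing.
It fails at once if the gripper touches a chip (contact force between any of the fingers, the arm and chip1 above 0.3 N or contact force between any of the fingers, the arm and chip2 above 0.3 N or contact force between any of the fingers, the arm and chip3 above 0.3 N or contact force between any of the fingers, the arm and chip4 above 0.3 N or contact force between any of the fingers, the arm and chip5 above 0.3 N).
It fails at once if a bystander is moved more than 2 cm (distance of any of glass_knob, rim_lock, thumb_turn1, thumb_turn2, keyhole_cover from where it was at the start of the episode above 0.02 m).
Of tin1, tin2, tin3, tin4, tin5 only 3 to 5 are there at a start; the rules pass over those that are not, and their reading is None.
Of chip1, chip2, chip3, chip4, chip5 only 3 to 5 are there at a start; the rules pass over those that are not, and their reading is None.
At some moment in a run one of chip1, chip2, chip3, chip4, chip5 may be knocked a few centimetres aside while the robot is not near it.
It also fails if it takes over 210 s, if anything falls off the work surface, if the arm or the gripper's body presses on something with over 40 N, if the wrist force passes 120 N, or if a joint passes its speed limit or range.

## Working session

There is one attempt and no reset: what is moved stays moved. The work goes in short steps, Python scripts to look and compute and a shell command to move; the robot and the scene stay as the last step left them, time stands still between calls to the robot, and variables do not carry over. Pictures are saved under pics/ and viewed, at most 14 in all, crops included, and the job is handed in when it is done.

```bash
mkdir -p pics
python3 - <<'E'
from plant import ctrl
import cv2,numpy as np
print(ctrl.get_obs())
for n in("side","top"):
    s=ctrl.snapshot(n); cv2.imwrite(f"pics/{n}0.png",cv2.resize(s["color"][:,:,::-1],(800,600),interpolation=cv2.INTER_CUBIC)); np.savez(f"{n}.npz",**s)
    print(n,s["intrinsics"],s["R"],s["t"], -s["R"].T@s["t"])
E
```

```text
{'clock': 0.0, 'joint_pos': array([ 8.13101928e+01,  2.05912636e+01,  6.34196530e-01, -1.99759299e-02,
       -7.01352877e+01, -1.65070773e+01]), 'qvel': array([-0.04127837, -0.07390013,  0.00578355, -0.06956244, -0.02636108,
       -0.06127399]), 'tau': array([ 1.22465586e-03, -5.82714951e+01,  2.93045801e+01,  6.99667364e+00,
        6.97305237e-03, -1.60160885e-04]), 'tool_pos': array([0.2871964 , 0.61036095, 0.24762825]), 'orientation': array([ 1.79906116e+02, -8.23893834e-03, -2.52036807e+01]), 'force': array([-0.12396451, -0.12114985,  0.2002631 ]), 'moment': array([-0.00428565,  0.03994528, -0.02305802]), 'gripper_force': 0.0, 'opening': 0.08741392478649675}
side [[517.34162596   0.         277.89082565]
 [  0.         517.34162596 202.82821745]
 [  0.           0.           1.        ]] [[-0.9954725  -0.09371303 -0.01588617]
 [-0.03858789  0.55119399 -0.83348435]
 [ 0.0868647  -0.82909774 -0.55231464]] [0.52621121 0.05100555 1.5666349 ] [0.38971171 1.32009234 0.9161472 ]
top [[493.52480438   0.         284.75075758]
 [  0.         493.52480438 206.78677813]
 [  0.           0.           1.        ]] [[ 0.04035401 -0.99917318  0.00494998]
 [-0.97663243 -0.04048929 -0.21106805]
 [ 0.21109396  0.00368314 -0.97745884]] [-0.02939299  0.52869001  1.14387323] [ 0.2760572  -0.01217545  1.22982406]
```

View pics/side0.png

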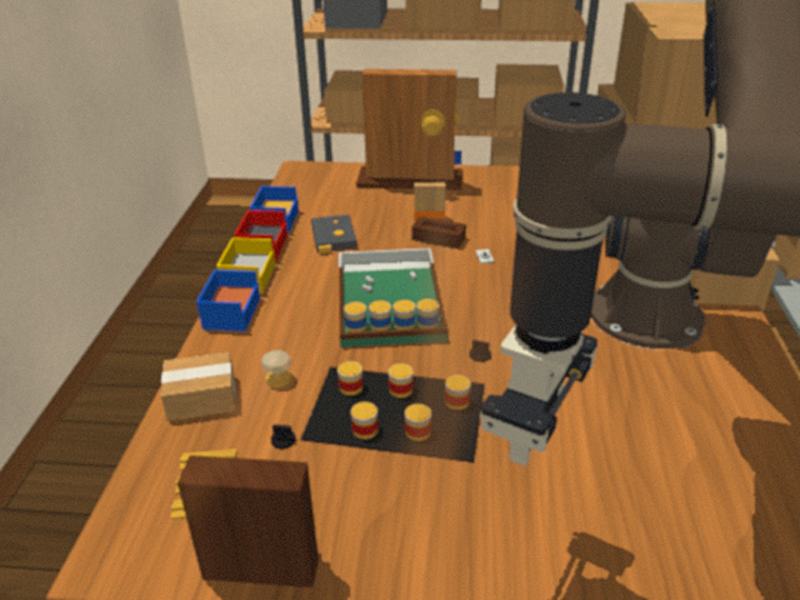

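View pics/top0.png

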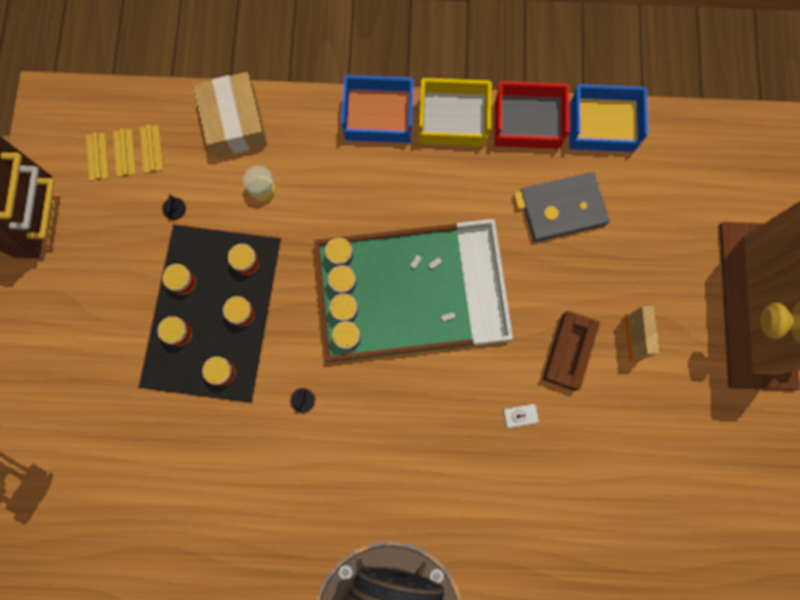

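```bash
cat > h.py <<'E'
import numpy as np,cv2
C={n:dict(np.load(n+".npz")) for n in("side","top")}
def ray(n,u,v):
    c=C[n]; d=c["R"].T@np.linalg.solve(c["intrinsics"],[u,v,1]); return -c["R"].T@c["t"],d
def atz(n,u,v,z):
    o,d=ray(n,u,v); return o+d*(z-o[2])/d[2]
def proj(n,X):
    c=C[n]; p=c["intrinsics"]@(c["R"]@np.asarray(X)+c["t"]); return p[:2]/p[2]
def tri(a,b):  # a: side px, b: top px
    (o1,d1),(o2,d2)=ray("side",*a),ray("top",*b)
    s=np.linalg.lstsq(np.c_[d1,-d2],o2-o1,rcond=None)[0]; p,q=o1+d1*s[0],o2+d2*s[1]
    return (p+q)/2,np.linalg.norm(p-q)
E
python3 - <<'E'
from h import *
def crop(n,x,y,w,h,k,f):
    im=cv2.resize(C[n]["color"][y:y+h,x:x+w,::-1],None,fx=k,fy=k,interpolation=cv2.INTER_CUBIC)
    cv2.imwrite(f,im)
crop("top",215,145,260,160,3,"pics/t1.png"); crop("side",230,115,120,130,4.5,"pics/s1.png")
for n in C:
    hsv=cv2.cvtColor(C[n]["color"],cv2.COLOR_RGB2HSV)
    m=cv2.inRange(hsv,(18,130,130),(32,255,255))
    k,l,st,ce=cv2.connectedComponentsWithStats(m)
    for i in range(1,k):
        if st[i,4]>60: print(n,st[i],ce[i].round(1),atz(n,*ce[i],.048).round(3))
E
```

```text
side [295  76  16  18 211] [302.3  84.8] [ 0.506 -0.975  0.048]
side [185 141  19   7  74] [194.6 142.6] [ 0.872 -0.364  0.048]
side [151 166  41  38 506] [173.3 176.9] [ 0.886 -0.114  0.048]
side [292 209  15   9 104] [299.2 213. ] [0.458 0.067 0.048]
side [241 211  15   9 104] [248.  215.2] [0.608 0.089 0.048]
side [259 210  14   9 101] [265.5 214.2] [0.557 0.08  0.048]
side [276 210  14   9  99] [282.4 213.7] [0.508 0.073 0.048]
side [236 253  17  10 137] [244.4 257.5] [0.59  0.282 0.048]
side [272 254  17  11 141] [280.1 259.2] [0.496 0.281 0.048]
side [186 259  17  12 124] [193.8 264.8] [0.716 0.321 0.048]
side [312 262  17  12 150] [319.9 267.4] [0.391 0.307 0.048]
side [246 281  18  13 182] [254.3 287. ] [0.549 0.391 0.048]
side [283 282  19  13 179] [292.3 288.3] [0.456 0.389 0.048]
side [126 314  40  15 199] [144.5 318.4] [0.786 0.514 0.048]
side [119 349  11  14 114] [124.1 356.4] [0.795 0.624 0.048]
top [293  54  52  37 404] [319.   65.7] [ 0.912 -0.082  0.048]
top [167  68  13  18  72] [174.2  75.6] [0.867 0.293 0.048]
top [405  71  40  26 945] [425.3  83.7] [ 0.873 -0.35
[... 524 characters left out ...]
85.5 148.7] [ 0.691 -0.255  0.048]
top [228 166  18  18 247] [236.4 174.5] [0.608 0.116 0.048]
top [160 171  18  18 245] [168.4 179.1] [0.59  0.283 0.048]
top [114 185  18  18 252] [122.3 193.2] [0.549 0.393 0.048]
top [230 186  18  18 240] [238.7 194.4] [0.558 0.107 0.048]
top [231 206  18  18 249] [239.7 214.3] [0.508 0.101 0.048]
top [157 208  18  18 254] [165.  216.2] [0.496 0.283 0.048]
top [539 212  18  23 270] [546.8 222.7] [ 0.518 -0.648  0.048]
top [450 214  10  27  71] [453.7 225.8] [ 0.501 -0.42   0.048]
top [111 222  18  18 256] [119.4 230.2] [0.457 0.39  0.048]
top [233 225  18  18 256] [241.6 233.8] [0.46  0.094 0.048]
top [142 250  19  19 272] [150.6 258.7] [0.391 0.308 0.048]
```

View pics/t1.png

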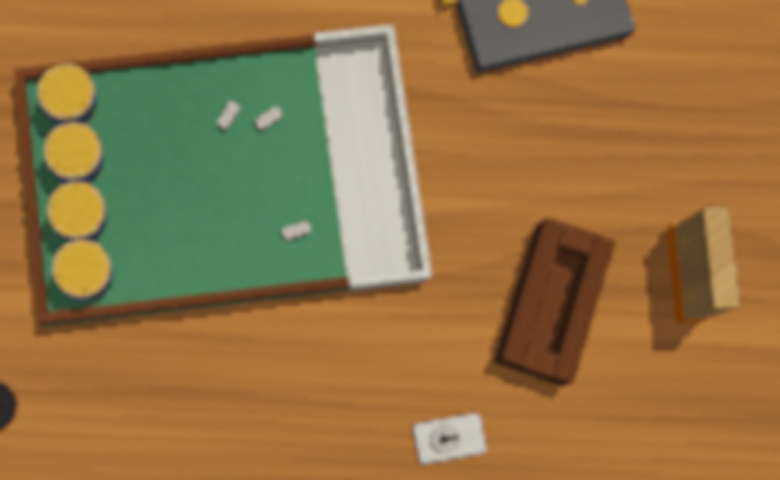

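View pics/s1.png

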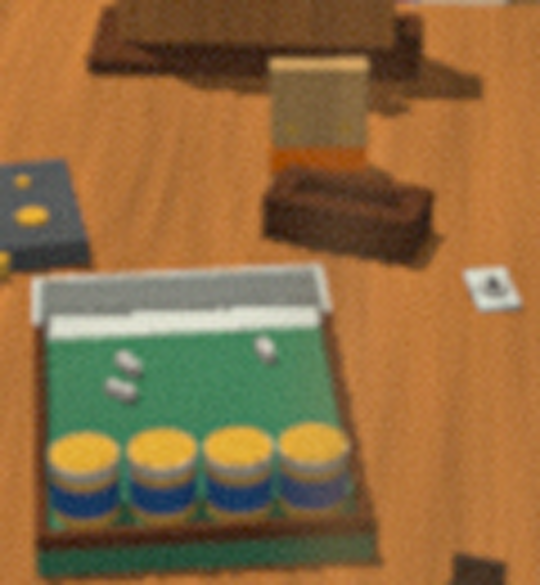

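Run:
```python
from h import *
T=lambda x,y:(215+x/3-1/3,145+y/3-1/3)
S=lambda x,y:(230+x/4.5-.39,115+y/4.5-.39)
r=lambda a:np.round(a,4)
tt=[(236.4,174.5),(238.7,194.4),(239.7,214.3),(241.6,233.8)]; ss=[(248,215.2),(265.5,214.2),(282.4,213.7),(299.2,213)]
B=[]
for a,b in zip(ss,tt): p,e=tri(a,b); B.append(atz("top",*b,.065)); print("blue",r(p),r(e),r(B[-1]),r(atz("side",*a,.065)))
for a,b in zip([(244.4,257.5),(254.3,287),(280.1,259.2),(292.3,288.3),(319.9,267.4)],[(168.4,179.1),(122.3,193.2),(165,216.2),(119.4,230.2),(150.6,258.7)]):
    p,e=tri(a,b); print("red",r(p),r(e),r(atz("top",*b,.048)))
B=np.array(B); d=B[0]-B[3]; print("bx yaw",np.degrees(np.arctan2(d[1],d[0])))
print("chips",[r(atz("top",*T(*c),.0245)[:2]) for c in[(229,114),(268,118),(296,231)]],"side",[r(atz("side",*S(*c),.0245)[:2]) for c in[(121,389),(128,362),(264,349)]])
print("trough corners",[r(atz("top",*T(*c),.032)) for c in[(393,27),(430,277)]],"lipend outer",[r(atz("top",*T(*c),.032)) for c in[(17,71),(42,316)]])
for a,b in(((270,70),(706,209)),((367,70),(712,309))): print("scr",r(tri(S(*a),T(*b))[0]),tri(S(*a),T(*b))[1])
print("scr top",[r(atz("top",*T(*c),.095)) for c in[(706,209),(727,208),(738,305),(712,309)]])
print("scr bot",[r(atz("top",*T(*c),.0)) for c in[(671,228),(681,322)]])
print("hold",[r(atz("top",*T(*c),.038)) for c in[(548,219),(613,241),(568,382),(501,358)]])
print("slot",[r(atz("top",*T(*c),.038)) for c in[(562,246),(588,256)]])
```

```text
blue [0.6033 0.1137 0.0657] 0.0001 [0.6035 0.1137 0.065 ] [0.6034 0.1126 0.065 ]
blue [0.5535 0.105  0.0657] 0.0 [0.5537 0.1051 0.065 ] [0.5537 0.104  0.065 ]
blue [0.5048 0.0996 0.066 ] 0.0007 [0.5047 0.0998 0.065 ] [0.5053 0.0981 0.065 ]
blue [0.4572 0.0923 0.0659] 0.0003 [0.4575 0.0924 0.065 ] [0.4571 0.0911 0.065 ]
red [0.5893 0.2828 0.049 ] 0.0002 [0.5895 0.2831 0.048 ]
red [0.5486 0.3926 0.0492] 0.0 [0.5489 0.393  0.048 ]
red [0.4955 0.2827 0.0489] 0.0001 [0.4958 0.2829 0.048 ]
red [0.4563 0.3896 0.0488] 0.0006 [0.4568 0.3899 0.048 ]
red [0.3911 0.3075 0.049 ] 0.0004 [0.391  0.3078 0.048 ]
bx yaw 8.315133263529926
chips [array([ 0.5993, -0.0209]), array([ 0.5972, -0.0538]), array([ 0.5015, -0.0801])] side [array([ 0.5979, -0.0237]), array([ 0.5974, -0.0587]), array([ 0.5024, -0.0826])]
trough corners [array([ 0.6793, -0.1569,  0.032 ]), array([ 0.4664, -0.1902,  0.032 ])] lipend outer [array([0.6272, 0.1588, 0.032 ]), array([0.4215, 0.1245, 0.032 ])]
scr [ 0.5206 -0.3973  0.0926] 0.001907998222769594
scr [ 0.4418 -0.3991  0.094 ] 0.002376377958031825
scr top [array([ 0.5191, -0.3964,  0.095 ]), array([ 0.5206, -0.4129,  0.095 ]), array([ 0.4444, -0.4189,  0.095 ]), array([ 0.4404, -0.3987,  0.095 ])]
scr bot [array([ 0.5218, -0.3985,  0.    ]), array([ 0.4422, -0.4048,  0.    ])]
hold [array([ 0.5175, -0.2857,  0.038 ]), array([ 0.5014, -0.3388,  0.038 ]), array([ 0.385 , -0.3007,  0.038 ]), array([ 0.402, -0.247,  0.038])]
slot [array([ 0.4955, -0.297 ,  0.038 ]), array([ 0.4881, -0.3181,  0.038 ])]
```

The pictures show 5 red tins on the mat (top0 px ~(178,278),(242,258),(172,331),(237,311),(218,371)), 3 chips (t1 px (229,114),(268,118),(296,231)), the holder centred near t1 px (557,300) and the scraper top near t1 px (720,257). The triangulated heights agree with the text: lids at 49 and 66 mm, scraper top at 93 mm. First move: turn the wrist to yaw 0, then go over to the scraper.

```bash
python3 -m creep '[{"grip":0,"delta_pos":[0,0,0],"rotation":[0,0,-0.28]},{"grip":0,"delta_pos":[0,0,0],"rotation":[0,0,-0.28]},{"grip":0,"delta_pos":[0,0,0],"rotation":[0,0,-0.28]},{"grip":0,"delta_pos":[0,0,0],"rotation":[0,0,-0.28]},{"grip":0,"delta_pos":[0,0,0],"rotation":[0,0,-0.28]}]'
python3 -m creep '[{"grip":0,"delta_pos":[1,1,0],"rotation":[0,0,0]},{"grip":0,"delta_pos":[1,1,0],"rotation":[0,0,0]},{"grip":0,"delta_pos":[1,1,0],"rotation":[0,0,0]},{"grip":0,"delta_pos":[1,1,0],"rotation":[0,0,0]}]'
python3 -m creep '[{"grip":0,"delta_pos":[1,1,0],"rotation":[0,0,0]},{"grip":0,"delta_pos":[1,1,0],"rotation":[0,0,0]},{"grip":0,"delta_pos":[1,1,0],"rotation":[0,0,0]},{"grip":0,"delta_pos":[1,1,0],"rotation":[0,0,0]}]'
```

```text
clock: 0.6
tool_pos: [0.2873, 0.6106, 0.2482]
orientation: [180.0, 0.0, -0.2]
force: [0.5, -0.4, -0.3]
opening: 0.0874
gripper_force: 0.0
clock: 1.0
tool_pos: [0.3901, 0.5074, 0.2489]
orientation: [180.0, -0.0, -0.4]
force: [-0.8, 0.7, -0.2]
opening: 0.0878
gripper_force: 0.0
clock: 1.4
tool_pos: [0.4899, 0.4076, 0.2485]
orientation: [180.0, -0.0, -0.4]
force: [0.5, 0.8, 0.5]
opening: 0.0873
gripper_force: 0.0
```

```bash
python3 -m creep '[{"grip":0,"delta_pos":[0,1,0],"rotation":[0,0,0]},{"grip":0,"delta_pos":[0,1,0],"rotation":[0,0,0]},{"grip":0,"delta_pos":[0,1,0],"rotation":[0,0,0]}]' | grep tool
python3 -m creep '[{"grip":0,"delta_pos":[0,1,0],"rotation":[0,0,0]},{"grip":0,"delta_pos":[0,1,0],"rotation":[0,0,0]},{"grip":0,"delta_pos":[0,1,0],"rotation":[0,0,0]}]' | grep tool
python3 -m creep '[{"grip":0,"delta_pos":[0,1,0],"rotation":[0,0,0]},{"grip":0,"delta_pos":[0,1,0],"rotation":[0,0,0]},{"grip":0,"delta_pos":[0,1,0],"rotation":[0,0,0]}]' | grep tool
python3 -m creep '[{"grip":0,"delta_pos":[0,1,0],"rotation":[0,0,0]},{"grip":0,"delta_pos":[0,1,0],"rotation":[0,0,0]},{"grip":0,"delta_pos":[0,1,0],"rotation":[0,0,0]}]' | grep tool
python3 -m creep '[{"grip":0,"delta_pos":[0,1,0],"rotation":[0,0,0]},{"grip":0,"delta_pos":[0,1,0],"rotation":[0,0,0]},{"grip":0,"delta_pos":[0,1,0],"rotation":[0,0,0]}]' | grep tool
python3 -m creep '[{"grip":0,"delta_pos":[0,1,0],"rotation":[0,0,0]},{"grip":0,"delta_pos":[0,1,0],"rotation":[0,0,0]},{"grip":0,"delta_pos":[0,1,0],"rotation":[0,0,0]}]' | grep tool
python3 -m creep '[{"grip":0,"delta_pos":[0,1,0],"rotation":[0,0,0]},{"grip":0,"delta_pos":[0,1,0],"rotation":[0,0,0]},{"grip":0,"delta_pos":[0,1,0],"rotation":[0,0,0]}]' | grep tool
python3 -m creep '[{"grip":0,"delta_pos":[0,1,0],"rotation":[0,0,0]},{"grip":0,"delta_pos":[0,1,0],"rotation":[0,0,0]},{"grip":0,"delta_pos":[0,1,0],"rotation":[0,0,0]},{"grip":0,"delta_pos":[0,1,0],"rotation":[0,0,0]},{"grip":0,"delta_pos":[0,1,0],"rotation":[0,0,0]}]'
```

```text
tool_pos: [0.4866, 0.3067, 0.249]
tool_pos: [0.4864, 0.2071, 0.249]
tool_pos: [0.4866, 0.1074, 0.2488]
tool_pos: [0.487, 0.0076, 0.2487]
tool_pos: [0.4874, -0.0924, 0.2485]
tool_pos: [0.4877, -0.1923, 0.2482]
tool_pos: [0.488, -0.2922, 0.2479]
clock: 4.0
tool_pos: [0.4881, -0.3879, 0.2483]
orientation: [-180.0, 0.0, -0.0]
force: [0.3, 0.9, -0.3]
opening: 0.0876
gripper_force: 0.0
```

```bash
python3 -m creep '[{"grip":0,"delta_pos":[-0.065,0.185,1],"rotation":[0,0,-0.033]},{"grip":0,"delta_pos":[-0.065,0.185,1],"rotation":[0,0,-0.033]},{"grip":0,"delta_pos":[-0.065,0.185,1],"rotation":[0,0,-0.033]},{"grip":0,"delta_pos":[-0.065,0.185,1],"rotation":[0,0,-0.033]}]' | grep tool
python3 -m creep '[{"grip":0,"delta_pos":[0,0,0.25],"rotation":[0,0,0]},{"grip":0,"delta_pos":[0,0,0.5],"rotation":[0,0,0]},{"grip":0,"delta_pos":[0,0,0.74],"rotation":[0,0,0]},{"grip":0,"delta_pos":[0,0,0.74],"rotation":[0,0,0]}]'
python3 -m creep '[{"grip":1,"delta_pos":[0,0,0],"rotation":[0,0,0]},{"grip":1,"delta_pos":[0,0,0],"rotation":[0,0,0]},{"grip":1,"delta_pos":[0,0,0],"rotation":[0,0,0]},{"grip":1,"delta_pos":[0,0,0],"rotation":[0,0,0]},{"grip":1,"delta_pos":[0,0,0],"rotation":[0,0,0]}]'
python3 -m creep '[{"grip":1,"delta_pos":[0,0,0],"rotation":[0,0,0]},{"grip":1,"delta_pos":[0,0,0],"rotation":[0,0,0]},{"grip":1,"delta_pos":[0,0,0],"rotation":[0,0,0]},{"grip":1,"delta_pos":[0,0,0],"rotation":[0,0,0]},{"grip":1,"delta_pos":[0,0,0],"rotation":[0,0,0]}]'
```

```text
tool_pos: [0.4813, -0.4068, 0.149]
clock: 4.8
tool_pos: [0.4814, -0.4068, 0.0748]
orientation: [-180.0, 0.0, 3.0]
force: [-0.0, 0.2, 0.7]
opening: 0.0875
gripper_force: 0.0
clock: 5.3
tool_pos: [0.4811, -0.4079, 0.0753]
orientation: [180.0, -0.0, 3.0]
force: [1.0, 0.2, 0.3]
opening: 0.0533
gripper_force: 0.0
clock: 5.8
tool_pos: [0.4809, -0.4078, 0.0745]
orientation: [-180.0, 0.0, 3.0]
force: [-0.7, -0.6, -0.2]
opening: 0.0197
gripper_force: 29.9
```

```bash
python3 -m creep '[{"grip":1,"delta_pos":[0,0,-0.3],"rotation":[0,0,0]},{"grip":1,"delta_pos":[0,0,-0.6],"rotation":[0,0,0]},{"grip":1,"delta_pos":[0,0,-1],"rotation":[0,0,-0.062]},{"grip":1,"delta_pos":[0,0,-1],"rotation":[0,0,-0.062]}]'
python3 -m creep '[{"grip":1,"delta_pos":[0.17,-0.42,0],"rotation":[0,0,0]},{"grip":1,"delta_pos":[0.343,-0.836,0],"rotation":[0,0,0]},{"grip":1,"delta_pos":[0.343,-0.836,0],"rotation":[0,0,0]}]' | grep tool
python3 -m creep '[{"grip":1,"delta_pos":[0.17,-0.42,0],"rotation":[0,0,0]},{"grip":1,"delta_pos":[0.343,-0.836,0],"rotation":[0,0,0]},{"grip":1,"delta_pos":[0.343,-0.836,0],"rotation":[0,0,0]}]' | grep tool
python3 -m creep '[{"grip":1,"delta_pos":[0.17,-0.42,0],"rotation":[0,0,0]},{"grip":1,"delta_pos":[0.343,-0.836,0],"rotation":[0,0,0]},{"grip":1,"delta_pos":[0.343,-0.836,0],"rotation":[0,0,0]}]' | grep tool
python3 -m creep '[{"grip":1,"delta_pos":[0.17,-0.42,0],"rotation":[0,0,0]},{"grip":1,"delta_pos":[0.343,-0.836,0],"rotation":[0,0,0]},{"grip":1,"delta_pos":[0.343,-0.836,0],"rotation":[0,0,0]}]' | grep tool
python3 -m creep '[{"grip":1,"delta_pos":[0.17,-0.42,0],"rotation":[0,0,0]},{"grip":1,"delta_pos":[0.343,-0.836,0],"rotation":[0,0,0]},{"grip":1,"delta_pos":[0.343,-0.836,0],"rotation":[0,0,0]},{"grip":1,"delta_pos":[0.343,-0.836,0],"rotation":[0,0,0]}]'
python3 - <<'E'
from plant import ctrl
from h import *
a=[cv2.resize(ctrl.snapshot(n)["color"][y:y+150,x:x+130,::-1],None,fx=3,fy=3) for n,x,y in(("side",200,110),("top",215,140))]
cv2.imwrite("pics/a2.png",np.hstack(a))
E
```

```text
clock: 6.2
tool_pos: [0.4835, -0.4095, 0.1805]
orientation: [179.6, -0.4, 8.8]
force: [0.8, -1.4, -1.4]
opening: 0.0196
gripper_force: 29.9
tool_pos: [0.5031, -0.3163, 0.1745]
tool_pos: [0.5249, -0.2287, 0.1745]
tool_pos: [0.5465, -0.1411, 0.1744]
tool_pos: [0.5682, -0.0536, 0.1743]
clock: 7.8
tool_pos: [0.5883, 0.0313, 0.174]
orientation: [180.0, 0.1, 8.6]
force: [-0.6, -0.1, -0.6]
opening: 0.0199
gripper_force: 29.9
```

View pics/a2.png

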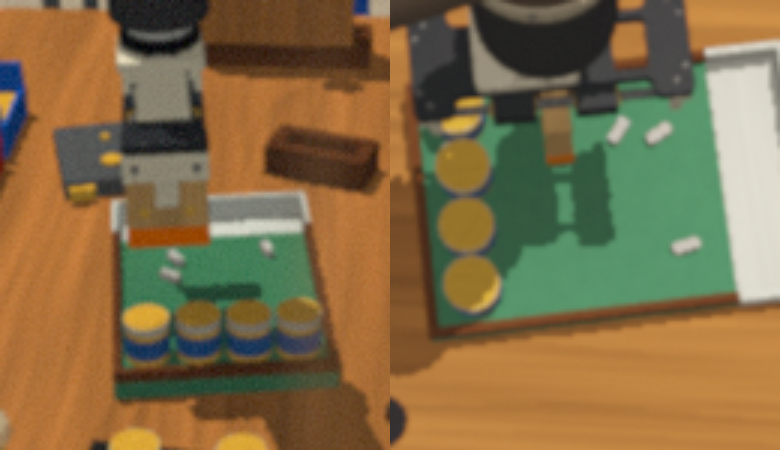

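The image shows the scraper held square, with the chips still in place (right panel (619,130),(658,132),(686,245)). Lowering it onto the plate.

```bash
python3 -m creep '[{"grip":1,"delta_pos":[0,0,0.3],"rotation":[0,0,0]},{"grip":1,"delta_pos":[0,0,0.6],"rotation":[0,0,0]},{"grip":1,"delta_pos":[0,0,0.76],"rotation":[0,0,0]},{"grip":1,"delta_pos":[0,0,0.76],"rotation":[0,0,0]}]'
python3 -m creep '[{"grip":1,"delta_pos":[0,0,0.01],"rotation":[0,0,0]},{"grip":1,"delta_pos":[0,0,0.02],"rotation":[0,0,0]},{"grip":1,"delta_pos":[0,0,0.02],"rotation":[0,0,0]}]'
```

```text
clock: 8.3
tool_pos: [0.5869, 0.0292, 0.0965]
orientation: [180.0, 0.2, 8.4]
force: [-0.6, -0.2, -1.9]
opening: 0.02
gripper_force: 30.0
clock: 8.6
tool_pos: [0.5888, 0.031, 0.0975]
orientation: [-180.0, -0.1, 8.5]
force: [-0.3, -0.3, -1.4]
opening: 0.02
gripper_force: 30.0
```

```bash
python3 -m creep '[{"grip":1,"delta_pos":[0,0,0.01],"rotation":[0,0,0]},{"grip":1,"delta_pos":[0,0,0.01],"rotation":[0,0,0]}]'
python3 -m creep '[{"grip":1,"delta_pos":[0,0,0.01],"rotation":[0,0,0]},{"grip":1,"delta_pos":[0,0,0.01],"rotation":[0,0,0]}]'
```

```text
clock: 8.8
tool_pos: [0.5884, 0.0312, 0.0959]
orientation: [-180.0, -0.0, 8.6]
force: [0.6, -0.5, -1.7]
opening: 0.0197
gripper_force: 30.0
clock: 9.0
tool_pos: [0.5883, 0.0312, 0.0945]
orientation: [-180.0, 0.0, 8.6]
force: [-0.7, -0.8, -1.2]
opening: 0.0201
gripper_force: 30.0
```

```bash
python3 -m creep '[{"grip":1,"delta_pos":[0,0,0.008],"rotation":[0,0,0]},{"grip":1,"delta_pos":[0,0,0.008],"rotation":[0,0,0]},{"grip":1,"delta_pos":[0,0,0.008],"rotation":[0,0,0]}]'
python3 -c "
from plant import ctrl
o=ctrl.get_obs();print(o['tool_pos'],o['force'],o['moment'])"
```

```text
clock: 9.3
tool_pos: [0.5885, 0.0312, 0.0943]
orientation: [180.0, -0.0, 8.6]
force: [-2.0, 0.4, 6.5]
opening: 0.0202
gripper_force: 30.0
[0.5885059  0.0311544  0.09432935] [-1.99141175  0.40351872  6.5494346 ] [ 0.09613447  0.97484426 -0.04392737]
```

```bash
python3 -m creep '[{"grip":1,"delta_pos":[0,0.1,-0.006],"rotation":[0,0,0]},{"grip":1,"delta_pos":[0,0.2,-0.006],"rotation":[0,0,0]},{"grip":1,"delta_pos":[0,0.3,-0.006],"rotation":[0,0,0]},{"grip":1,"delta_pos":[0,0.4,-0.006],"rotation":[0,0,0]},{"grip":1,"delta_pos":[0,0.5,-0.006],"rotation":[0,0,0]}]'
python3 -m creep '[{"grip":1,"delta_pos":[0,0.1,0],"rotation":[0,0,0]},{"grip":1,"delta_pos":[0,0.2,0],"rotation":[0,0,0]},{"grip":1,"delta_pos":[0,0.3,0],"rotation":[0,0,0]},{"grip":1,"delta_pos":[0,0.4,0],"rotation":[0,0,0]},{"grip":1,"delta_pos":[0,0.5,0],"rotation":[0,0,0]}]'
python3 -m creep '[{"grip":1,"delta_pos":[0,0.1,0],"rotation":[0,0,0]},{"grip":1,"delta_pos":[0,0.2,0],"rotation":[0,0,0]},{"grip":1,"delta_pos":[0,0.3,0],"rotation":[0,0,0]},{"grip":1,"delta_pos":[0,0.4,0],"rotation":[0,0,0]},{"grip":1,"delta_pos":[0,0.5,0],"rotation":[0,0,0]}]'
```

```text
clock: 9.8
tool_pos: [0.596, -0.0193, 0.0944]
orientation: [-180.0, -0.0, 8.5]
force: [-0.7, 1.0, 1.2]
opening: 0.0201
gripper_force: 30.0
clock: 10.3
tool_pos: [0.6034, -0.0686, 0.0944]
orientation: [180.0, -0.0, 8.6]
force: [-0.8, 1.8, 2.6]
opening: 0.0199
gripper_force: 30.0
clock: 10.8
tool_pos: [0.6105, -0.1182, 0.0941]
orientation: [180.0, 0.0, 8.6]
force: [0.0, 0.0, -1.0]
opening: 0.0194
gripper_force: 30.0
```

```bash
python3 -m creep '[{"grip":1,"delta_pos":[0,0,-0.2],"rotation":[0,0,0]},{"grip":1,"delta_pos":[0,0,-0.4],"rotation":[0,0,0]},{"grip":1,"delta_pos":[-0.3,-0.3,-0.4],"rotation":[0,0,0]},{"grip":1,"delta_pos":[-0.5,-0.6,-0.4],"rotation":[0,0,0]},{"grip":1,"delta_pos":[-0.5,-0.6,-0.4],"rotation":[0,0,0]}]' |grep tool
python3 -m creep '[{"grip":1,"delta_pos":[-0.3,-0.3,0],"rotation":[0,0,0]},{"grip":1,"delta_pos":[-0.49,-0.6,0],"rotation":[0,0,0]},{"grip":1,"delta_pos":[-0.49,-0.6,0],"rotation":[0,0,0]}]' |grep tool
python3 - <<'E'
from plant import ctrl
from h import *
a=[cv2.resize(ctrl.snapshot(n)["color"][y:y+150,x:x+130,::-1],None,fx=3,fy=3) for n,x,y in(("side",200,110),("top",245,140))]
cv2.imwrite("pics/a3.png",np.hstack(a))
E
```

```text
tool_pos: [0.5492, -0.0643, 0.1342]
tool_pos: [0.4924, -0.0123, 0.1342]
```

View pics/a3.png

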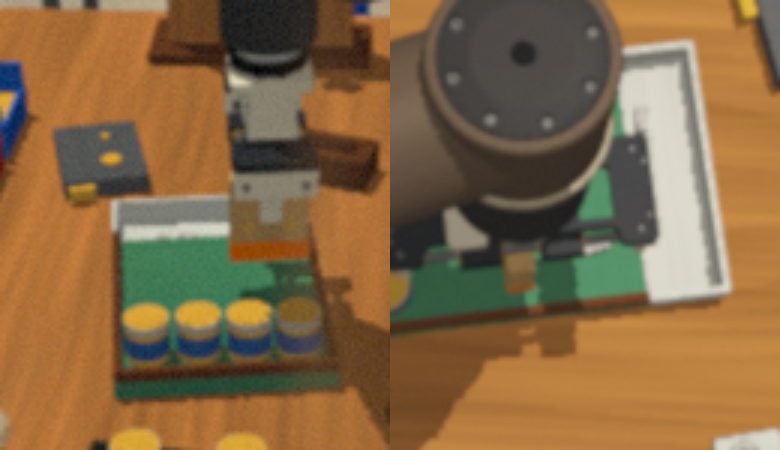

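Chips A and B are off the plate, with a chip visible in the trough at (640,118) in the right panel. The last chip is at about (597,247). Second stroke.

```bash
python3 -m creep '[{"grip":1,"delta_pos":[0,0,0.2],"rotation":[0,0,0]},{"grip":1,"delta_pos":[0,0,0.395],"rotation":[0,0,0]},{"grip":1,"delta_pos":[0,0,0.395],"rotation":[0,0,0]},{"grip":1,"delta_pos":[0,0.1,0.395],"rotation":[0,0,0]},{"grip":1,"delta_pos":[0,0.2,0.395],"rotation":[0,0,0]}]'
python3 -m creep '[{"grip":1,"delta_pos":[0,0.1,0],"rotation":[0,0,0]},{"grip":1,"delta_pos":[0,0.2,0],"rotation":[0,0,0]},{"grip":1,"delta_pos":[0,0.3,0],"rotation":[0,0,0]},{"grip":1,"delta_pos":[0,0.4,0],"rotation":[0,0,0]},{"grip":1,"delta_pos":[0,0.5,0],"rotation":[0,0,0]}]'
python3 -m creep '[{"grip":1,"delta_pos":[0,0.1,0],"rotation":[0,0,0]},{"grip":1,"delta_pos":[0,0.2,0],"rotation":[0,0,0]},{"grip":1,"delta_pos":[0,0.3,0],"rotation":[0,0,0]},{"grip":1,"delta_pos":[0,0.4,0],"rotation":[0,0,0]},{"grip":1,"delta_pos":[0,0.5,0],"rotation":[0,0,0]}]'
python3 -m creep '[{"grip":1,"delta_pos":[0,0,-0.2],"rotation":[0,0,0]},{"grip":1,"delta_pos":[0,0,-0.6],"rotation":[0,0,0]},{"grip":1,"delta_pos":[0,0,-1],"rotation":[0,0,0]},{"grip":1,"delta_pos":[0,0,-1],"rotation":[0,0,0]}]'
```

```text
clock: 12.2
tool_pos: [0.4984, -0.0341, 0.095]
orientation: [180.0, 0.0, 8.6]
force: [0.0, -0.1, -0.4]
opening: 0.02
gripper_force: 30.0
clock: 12.7
tool_pos: [0.5054, -0.0834, 0.095]
orientation: [-180.0, -0.0, 8.5]
force: [-0.1, 0.1, -1.4]
opening: 0.0203
gripper_force: 30.0
clock: 13.2
tool_pos: [0.5162, -0.1326, 0.0979]
orientation: [179.9, -0.4, 8.7]
force: [0.8, -0.7, 8.8]
opening: 0.0198
gripper_force: 30.0
clock: 13.6
tool_pos: [0.516, -0.1327, 0.2006]
orientation: [179.9, -0.5, 8.6]
force: [0.7, -0.0, -1.3]
opening: 0.02
gripper_force: 30.0
```

```bash
python3 -m creep '[{"grip":1,"delta_pos":[0,0.5,0],"rotation":[0,0,0]},{"grip":1,"delta_pos":[0,1,0],"rotation":[0,0,0]},{"grip":1,"delta_pos":[0,1,0],"rotation":[0,0,0]},{"grip":1,"delta_pos":[0,1,0],"rotation":[0,0,0]},{"grip":1,"delta_pos":[0,1,0],"rotation":[0,0,0]}]'
python3 - <<'E'
from plant import ctrl
from h import *
a=[cv2.resize(ctrl.snapshot(n)["color"][y:y+150,x:x+130,::-1],None,fx=3,fy=3,interpolation=cv2.INTER_CUBIC) for n,x,y in(("side",200,110),("top",245,140))]
cv2.imwrite("pics/a4.png",np.hstack(a))
E
```

```text
clock: 14.1
tool_pos: [0.5272, -0.2308, 0.1944]
orientation: [-180.0, 0.0, 8.5]
force: [-0.3, -0.3, -0.5]
opening: 0.0197
gripper_force: 30.0
```

View pics/a4.png

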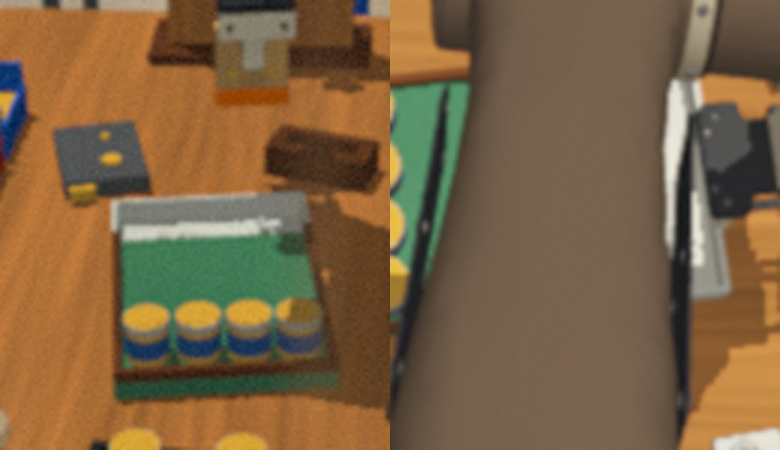

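```bash
python3 -m creep '[{"grip":1,"delta_pos":[-0.4,0.25,0],"rotation":[0,0,0.1]},{"grip":1,"delta_pos":[-0.84,0.5,0],"rotation":[0,0,0.2]},{"grip":1,"delta_pos":[-0.84,0.5,0],"rotation":[0,0,0.296]},{"grip":1,"delta_pos":[-0.84,0.5,0],"rotation":[0,0,0.296]},{"grip":1,"delta_pos":[-0.84,0.5,0],"rotation":[0,0,0.296]}]'
python3 - <<'E'
from plant import ctrl
from h import *
a=[cv2.resize(ctrl.snapshot(n)["color"][y:y+h,x:x+w,::-1],None,fx=5,fy=5,interpolation=cv2.INTER_CUBIC) for n,x,y,w,h in(("side",240,90,75,110),("top",320,145,80,110))]
cv2.imwrite("pics/a5.png",np.hstack(a))
E
```

```text
clock: 14.7
tool_pos: [0.4526, -0.2922, 0.1953]
orientation: [-180.0, -0.1, -17.8]
force: [0.3, -0.3, -2.0]
opening: 0.0198
gripper_force: 30.0
```

View pics/a5.png

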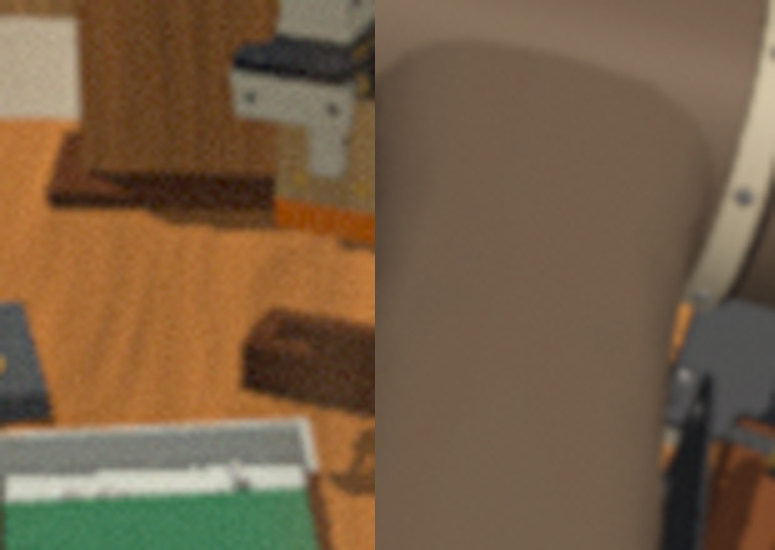

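```bash
python3 -m creep '[{"grip":1,"delta_pos":[-0.14,-0.42,0],"rotation":[0,0,0]},{"grip":1,"delta_pos":[-0.27,-0.83,0],"rotation":[0,0,0]},{"grip":1,"delta_pos":[-0.27,-0.83,0],"rotation":[0,0,0]}]' | grep tool
python3 -m creep '[{"grip":1,"delta_pos":[-0.14,-0.42,0],"rotation":[0,0,0]},{"grip":1,"delta_pos":[-0.27,-0.83,0],"rotation":[0,0,0]},{"grip":1,"delta_pos":[-0.27,-0.83,0],"rotation":[0,0,0]}]' | grep tool
python3 -m creep '[{"grip":1,"delta_pos":[-0.14,-0.42,0],"rotation":[0,0,0]},{"grip":1,"delta_pos":[-0.27,-0.83,0],"rotation":[0,0,0]},{"grip":1,"delta_pos":[-0.27,-0.83,0],"rotation":[0,0,0]}]' | grep tool
python3 -m creep '[{"grip":1,"delta_pos":[-0.14,-0.42,0],"rotation":[0,0,0]},{"grip":1,"delta_pos":[-0.27,-0.83,0],"rotation":[0,0,0]},{"grip":1,"delta_pos":[-0.27,-0.83,0],"rotation":[0,0,0]},{"grip":1,"delta_pos":[-0.27,-0.83,0],"rotation":[0,0,0]}]'
python3 - <<'E'
from plant import ctrl
from h import *
I={n:ctrl.snapshot(n)["color"] for n in("side","top")}; np.savez("v6.npz",**I)
a=[cv2.resize(I[n][y:y+h,x:x+w,::-1],None,fx=4,fy=4,interpolation=cv2.INTER_CUBIC) for n,x,y,w,h in(("side",235,140,100,140),("top",310,145,95,140))]
cv2.imwrite("pics/a6.png",np.hstack(a))
E
```

```text
tool_pos: [0.4526, -0.2016, 0.195]
tool_pos: [0.4529, -0.1143, 0.1951]
tool_pos: [0.4532, -0.0271, 0.1952]
clock: 16.1
tool_pos: [0.4526, 0.0573, 0.1948]
orientation: [180.0, 0.0, -17.8]
force: [-0.2, 0.3, -1.8]
opening: 0.0202
gripper_force: 30.0
```

View pics/a6.png

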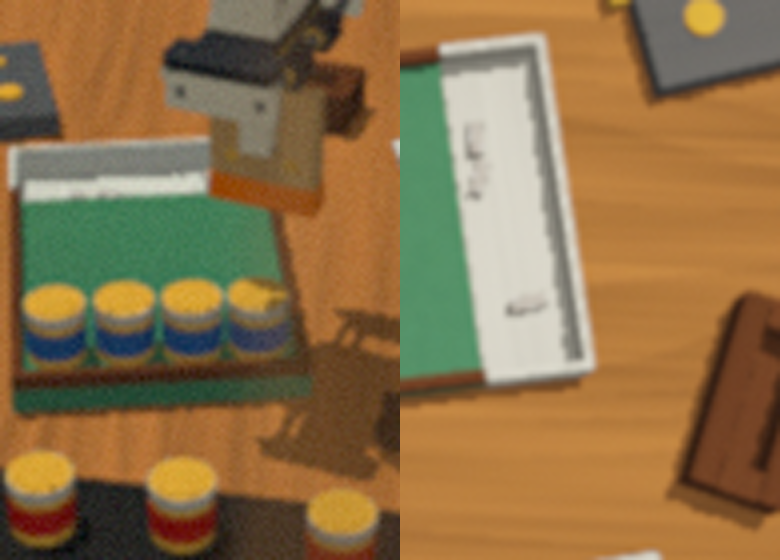

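All three chips lie in the trough (right panel (472,140),(476,185),(525,305)) and the plate is clean. Next I overlay the modelled holder slot and held scraper on the pictures, to check them before inserting.

```bash
cat >> h.py <<'E'
def rect(cx,cy,yaw,hx,hy,z):
    c,s=np.cos(np.radians(yaw)),np.sin(np.radians(yaw))
    return [(cx+c*a-s*b,cy+s*a+c*b,z) for a,b in((-hx,-hy),(hx,-hy),(hx,hy),(-hx,hy))]
def over(im,n,x,y,w,h,k,polys):
    o=cv2.resize(im[y:y+h,x:x+w,::-1],None,fx=k,fy=k,interpolation=cv2.INTER_CUBIC)
    for P,col in polys:
        q=np.array([(proj(n,X)-[x,y]+.5)*k for X in P]); cv2.polylines(o,[np.int32(q*16)],True,col,1,cv2.LINE_AA,4)
    return o
E
python3 - <<'E'
from h import *
v=np.load("v6.npz")
H=[(rect(.4515,-.2931,-18,.062,.0305,.038),(255,255,0)),(rect(.4515,-.2931,-18,.044,.0125,.038),(0,255,255))]
s=rect(.4527,.0573,-17.9,.04,.01,.120); st=rect(.4527,.0573,-17.9,.04,.01,.215)
S=[([s[2],s[3],st[3],st[2]],(255,255,0))]
a=over(C["side"]["color"],"side",284,148,48,30,8,H); b=over(C["top"]["color"],"top",375,212,48,65,8,H)
c=over(v["side"],"side",280,155,48,45,8,S)
cv2.imwrite("pics/a7.png",np.hstack([np.vstack([a,c])[:520],np.zeros((520,4,3),np.uint8),b[:520]]))
E
```

```text
(no output)
```

View pics/a7.png

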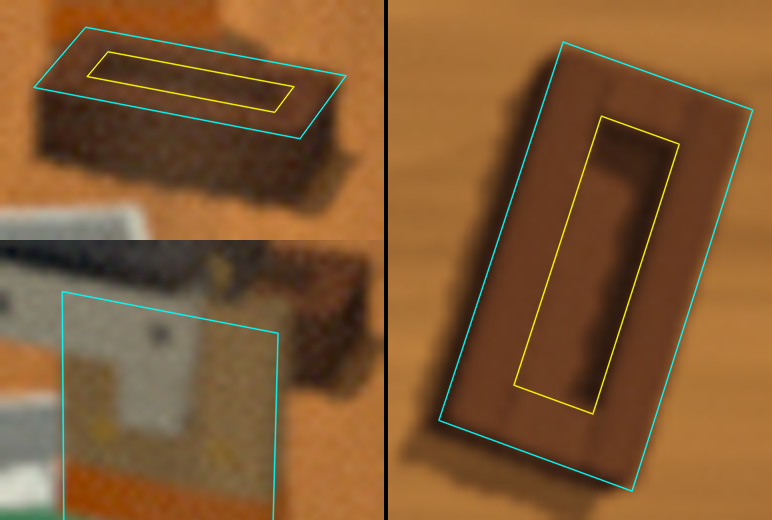

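```bash
python3 -m creep '[{"grip":1,"delta_pos":[0.14,0.42,0],"rotation":[0,0,0]},{"grip":1,"delta_pos":[0.27,0.83,0],"rotation":[0,0,0]},{"grip":1,"delta_pos":[0.27,0.83,0],"rotation":[0,0,0]}]' | grep tool
python3 -m creep '[{"grip":1,"delta_pos":[0.14,0.42,0],"rotation":[0,0,0]},{"grip":1,"delta_pos":[0.27,0.83,0],"rotation":[0,0,0]},{"grip":1,"delta_pos":[0.27,0.83,0],"rotation":[0,0,0]}]' | grep tool
python3 -m creep '[{"grip":1,"delta_pos":[0.14,0.42,0],"rotation":[0,0,0]},{"grip":1,"delta_pos":[0.27,0.83,0],"rotation":[0,0,0]},{"grip":1,"delta_pos":[0.27,0.83,0],"rotation":[0,0,0]}]' | grep tool
python3 -m creep '[{"grip":1,"delta_pos":[0.14,0.42,0],"rotation":[0,0,0]},{"grip":1,"delta_pos":[0.27,0.84,0],"rotation":[0,0,0]},{"grip":1,"delta_pos":[0.27,0.84,0],"rotation":[0,0,0]},{"grip":1,"delta_pos":[0.27,0.84,0],"rotation":[0,0,0]}]' 
python3 -m creep '[{"grip":1,"delta_pos":[0,0,0.25],"rotation":[0,0,0]},{"grip":1,"delta_pos":[0,0,0.5],"rotation":[0,0,0]},{"grip":1,"delta_pos":[0,0,0.75],"rotation":[0,0,0]},{"grip":1,"delta_pos":[0,0,0.75],"rotation":[0,0,0]},{"grip":1,"delta_pos":[0,0,0.75],"rotation":[0,0,0]}]' 
python3 -m creep '[{"grip":1,"delta_pos":[0,0,0.03],"rotation":[0,0,0]},{"grip":1,"delta_pos":[0,0,0.06],"rotation":[0,0,0]},{"grip":1,"delta_pos":[0,0,0.09],"rotation":[0,0,0]},{"grip":1,"delta_pos":[0,0,0.12],"rotation":[0,0,0]},{"grip":1,"delta_pos":[0,0,0.12],"rotation":[0,0,0]}]'
```

```text
tool_pos: [0.4513, -0.0354, 0.1946]
tool_pos: [0.4513, -0.1226, 0.1946]
tool_pos: [0.4514, -0.2096, 0.1946]
clock: 17.5
tool_pos: [0.4509, -0.2947, 0.1943]
orientation: [-180.0, 0.1, -18.3]
force: [-0.1, -0.0, -1.4]
opening: 0.02
gripper_force: 30.0
clock: 18.0
tool_pos: [0.4519, -0.2932, 0.1203]
orientation: [180.0, 0.0, -18.0]
force: [0.3, 0.4, -0.5]
opening: 0.0198
gripper_force: 30.0
clock: 18.5
tool_pos: [0.4514, -0.2937, 0.1076]
orientation: [-180.0, 0.0, -18.1]
force: [0.1, 0.4, -1.5]
opening: 0.0197
gripper_force: 30.0
```

```bash
python3 -m creep '[{"grip":1,"delta_pos":[0,0,0.05],"rotation":[0,0,0]},{"grip":1,"delta_pos":[0,0,0.1],"rotation":[0,0,0]},{"grip":1,"delta_pos":[0,0,0.15],"rotation":[0,0,0]},{"grip":1,"delta_pos":[0,0,0.2],"rotation":[0,0,0]},{"grip":1,"delta_pos":[0,0,0.2],"rotation":[0,0,0]}]'
python3 -m creep '[{"grip":1,"delta_pos":[0,0,0.02],"rotation":[0,0,0]},{"grip":1,"delta_pos":[0,0,0.04],"rotation":[0,0,0]},{"grip":1,"delta_pos":[0,0,0.06],"rotation":[0,0,0]},{"grip":1,"delta_pos":[0,0,0.06],"rotation":[0,0,0]}]'
```

```text
clock: 19.0
tool_pos: [0.4511, -0.2936, 0.0869]
orientation: [180.0, 0.1, -18.1]
force: [0.0, 0.6, -0.4]
opening: 0.02
gripper_force: 30.0
clock: 19.4
tool_pos: [0.4516, -0.2937, 0.0816]
orientation: [-180.0, 0.0, -18.1]
force: [0.0, -0.6, -0.7]
opening: 0.0199
gripper_force: 30.0
```

```bash
python3 -m creep '[{"grip":1,"delta_pos":[0,0,0.01],"rotation":[0,0,0]},{"grip":1,"delta_pos":[0,0,0.01],"rotation":[0,0,0]}]'
python3 -m creep '[{"grip":0,"delta_pos":[0,0,0],"rotation":[0,0,0]},{"grip":0,"delta_pos":[0,0,0],"rotation":[0,0,0]},{"grip":0,"delta_pos":[0,0,0],"rotation":[0,0,0]},{"grip":0,"delta_pos":[0,0,0],"rotation":[0,0,0]},{"grip":0,"delta_pos":[0,0,0],"rotation":[0,0,0]}]'
python3 -m creep '[{"grip":0,"delta_pos":[0,0,0],"rotation":[0,0,0]},{"grip":0,"delta_pos":[0,0,0],"rotation":[0,0,0]},{"grip":0,"delta_pos":[0,0,0],"rotation":[0,0,0]},{"grip":0,"delta_pos":[0,0,0],"rotation":[0,0,0]},{"grip":0,"delta_pos":[0,0,0],"rotation":[0,0,0]}]'
```

```text
clock: 19.6
tool_pos: [0.4517, -0.2938, 0.0808]
orientation: [180.0, -0.0, -18.1]
force: [0.3, 0.3, -1.5]
opening: 0.02
gripper_force: 30.0
clock: 20.1
tool_pos: [0.4517, -0.2938, 0.0809]
orientation: [180.0, -0.0, -18.1]
force: [0.1, -0.9, 0.1]
opening: 0.0545
gripper_force: 0.0
clock: 20.6
tool_pos: [0.4517, -0.2937, 0.0809]
orientation: [180.0, -0.0, -18.1]
force: [-0.1, -0.1, -0.8]
opening: 0.087
gripper_force: 0.0
```

```bash
cat > go.py <<'E'
import sys,numpy as np
from plant import ctrl
o=ctrl.get_obs(); p=o["tool_pos"]; a=np.radians(o["orientation"][2])
print("at",p.round(4),"yaw",round(float(o["orientation"][2]),2))
for t in sys.argv[1:]:
    t=np.array(eval(t)); d=t-p; print("tool delta/0.1:",np.round([(d[0]*np.cos(a)+d[1]*np.sin(a))*10,(d[0]*np.sin(a)-d[1]*np.cos(a))*10,-d[2]*10],3)); p=t
E
python3 -m creep '[{"grip":0,"delta_pos":[0,0,-0.3],"rotation":[0,0,0]},{"grip":0,"delta_pos":[0,0,-0.6],"rotation":[0,0,0]},{"grip":0,"delta_pos":[0,0,-1],"rotation":[0,0,0]},{"grip":0,"delta_pos":[0,0,-1],"rotation":[0,0,0]}]' | grep -E 'tool|force'
python3 -m creep '[{"grip":0,"delta_pos":[0,0,-0.4],"rotation":[0,0,-0.1]},{"grip":0,"delta_pos":[0,0,-0.4],"rotation":[0,0,-0.2]},{"grip":0,"delta_pos":[0,0,-0.4],"rotation":[0,0,-0.296]},{"grip":0,"delta_pos":[0,0,-0.4],"rotation":[0,0,-0.296]},{"grip":0,"delta_pos":[0,0,-0.4],"rotation":[0,0,-0.296]}]'
python3 -m creep '[{"grip":0,"delta_pos":[0.18,-0.45,0],"rotation":[0,0,0]},{"grip":0,"delta_pos":[0.37,-0.916,0],"rotation":[0,0,0]},{"grip":0,"delta_pos":[0.37,-0.916,0],"rotation":[0,0,0]}]' | grep tool
python3 -m creep '[{"grip":0,"delta_pos":[0.18,-0.45,0],"rotation":[0,0,0]},{"grip":0,"delta_pos":[0.37,-0.916,0],"rotation":[0,0,0]},{"grip":0,"delta_pos":[0.37,-0.916,0],"rotation":[0,0,0]}]' | grep tool
python3 -m creep '[{"grip":0,"delta_pos":[0.18,-0.45,0],"rotation":[0,0,0]},{"grip":0,"delta_pos":[0.37,-0.916,0],"rotation":[0,0,0]},{"grip":0,"delta_pos":[0.37,-0.916,0],"rotation":[0,0,0]}]' | grep tool
python3 -m creep '[{"grip":0,"delta_pos":[0.18,-0.45,0],"rotation":[0,0,0]},{"grip":0,"delta_pos":[0.37,-0.916,0],"rotation":[0,0,0]},{"grip":0,"delta_pos":[0.37,-0.916,0],"rotation":[0,0,0]}]' | grep tool
python3 -m creep '[{"grip":0,"delta_pos":[0.18,-0.45,0],"rotation":[0,0,0]},{"grip":0,"delta_pos":[0.37,-0.916,0],"rotation":[0,0,0]},{"grip":0,"delta_pos":[0.37,-0.916,0],"rotation":[0,0,0]}]' | grep tool
python3 -m creep '[{"grip":0,"delta_pos":[0.18,-0.45,0],"rotation":[0,0,0]},{"grip":0,"delta_pos":[0.37,-0.916,0],"rotation":[0,0,0]},{"grip":0,"delta_pos":[0.37,-0.916,0],"rotation":[0,0,0]},{"grip":0,"delta_pos":[0.37,-0.916,0],"rotation":[0,0,0]}]'
python3 - <<'E'
from plant import ctrl
from h import *
I={n:ctrl.snapshot(n)["color"] for n in("side","top")}
a=[cv2.resize(I[n][y:y+h,x:x+w,::-1],None,fx=4,fy=4,interpolation=cv2.INTER_CUBIC) for n,x,y,w,h in(("side",235,110,100,145),("top",310,145,95,145))]
cv2.imwrite("pics/a8.png",np.hstack(a))
E
python3 go.py "(.5893,.2828,.221)"
```

```text
tool_pos: [0.4545, -0.2949, 0.1863]
force: [0.8, 0.7, -1.0]
gripper_force: 0.0
clock: 21.5
tool_pos: [0.4515, -0.2936, 0.2205]
orientation: [-180.0, 0.0, 8.3]
force: [1.0, 0.3, -0.2]
opening: 0.088
gripper_force: 0.0
tool_pos: [0.4757, -0.1939, 0.2207]
tool_pos: [0.4989, -0.0977, 0.2208]
tool_pos: [0.522, -0.0019, 0.2206]
tool_pos: [0.5449, 0.094, 0.2203]
tool_pos: [0.5679, 0.1901, 0.2199]
clock: 23.4
tool_pos: [0.5895, 0.2827, 0.2196]
orientation: [179.9, 0.1, 8.5]
force: [0.3, -1.2, -1.3]
opening: 0.0876
gripper_force: 0.0
at [0.5894 0.2815 0.2204] yaw 8.45
tool delta/0.1: [ 0.001 -0.013 -0.006]
```

View pics/a8.png

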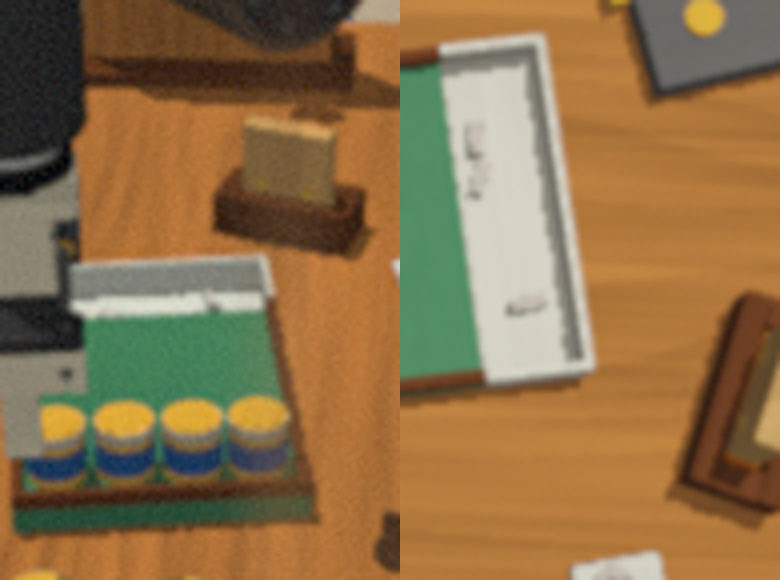

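The scraper stands upright in the slot (left panel (290,165)) and the chips are still in the trough. First red tin next.

```bash
python3 -m creep '[{"grip":0,"delta_pos":[0,0,0.4],"rotation":[0,0,0]},{"grip":0,"delta_pos":[0,0,0.8],"rotation":[0,0,0]},{"grip":0,"delta_pos":[0,0,1],"rotation":[0,0,0]},{"grip":0,"delta_pos":[0,0,1],"rotation":[0,0,0]}]' | grep tool
python3 -m creep '[{"grip":0,"delta_pos":[0,0,0.3],"rotation":[0,0,0]},{"grip":0,"delta_pos":[0,0,0.6],"rotation":[0,0,0]},{"grip":0,"delta_pos":[0,0,0.86],"rotation":[0,0,0]},{"grip":0,"delta_pos":[0,0,0.86],"rotation":[0,0,0]},{"grip":0,"delta_pos":[0,0,0.86],"rotation":[0,0,0]}]'
python3 -m creep '[{"grip":1,"delta_pos":[0,0,0],"rotation":[0,0,0]},{"grip":1,"delta_pos":[0,0,0],"rotation":[0,0,0]},{"grip":1,"delta_pos":[0,0,0],"rotation":[0,0,0]},{"grip":1,"delta_pos":[0,0,0],"rotation":[0,0,0]},{"grip":1,"delta_pos":[0,0,0],"rotation":[0,0,0]}]' | grep open
python3 -m creep '[{"grip":1,"delta_pos":[0,0,0],"rotation":[0,0,0]},{"grip":1,"delta_pos":[0,0,0],"rotation":[0,0,0]},{"grip":1,"delta_pos":[0,0,0],"rotation":[0,0,0]}]'
```

```text
tool_pos: [0.5878, 0.2799, 0.1178]
clock: 24.4
tool_pos: [0.5905, 0.2826, 0.0366]
orientation: [-180.0, -0.1, 8.5]
force: [0.6, 0.2, 1.0]
opening: 0.0876
gripper_force: 0.0
opening: 0.0532
clock: 25.2
tool_pos: [0.5895, 0.2828, 0.0349]
orientation: [180.0, 0.0, 8.6]
force: [-0.4, -0.3, 1.6]
opening: 0.0432
gripper_force: 30.0
```

```bash
python3 -m creep '[{"grip":1,"delta_pos":[0,0,-0.2],"rotation":[0,0,0]},{"grip":1,"delta_pos":[0,0,-0.5],"rotation":[0,0,0]},{"grip":1,"delta_pos":[0,0,-0.9],"rotation":[0,0,0]},{"grip":1,"delta_pos":[0,0,-1],"rotation":[0,0,0]},{"grip":1,"delta_pos":[0,0,-1],"rotation":[0,0,0]}]' | grep tool
python3 -m creep '[{"grip":1,"delta_pos":[-0.09,0.42,0],"rotation":[0,0,0]},{"grip":1,"delta_pos":[-0.185,0.848,0],"rotation":[0,0,0]},{"grip":1,"delta_pos":[-0.185,0.848,0],"rotation":[0,0,0]}]' | grep tool
python3 -m creep '[{"grip":1,"delta_pos":[-0.09,0.42,0],"rotation":[0,0,0]},{"grip":1,"delta_pos":[-0.185,0.848,0],"rotation":[0,0,0]},{"grip":1,"delta_pos":[-0.185,0.848,0],"rotation":[0,0,0]},{"grip":1,"delta_pos":[-0.185,0.848,0],"rotation":[0,0,0]},{"grip":1,"delta_pos":[-0.185,0.848,0],"rotation":[0,0,0]}]'
python3 go.py "(.5783,.1097,.101)"
```

```text
tool_pos: [0.5904, 0.2835, 0.137]
tool_pos: [0.5815, 0.1915, 0.1327]
clock: 26.5
tool_pos: [0.5779, 0.1098, 0.1339]
orientation: [180.0, 0.1, 8.5]
force: [0.7, 0.8, -1.3]
opening: 0.0436
gripper_force: 30.0
at [0.5779 0.1098 0.1339] yaw 8.55
tool delta/0.1: [0.003 0.001 0.329]
```

```bash
python3 -m creep '[{"grip":1,"delta_pos":[0,0,0.15],"rotation":[0,0,0]},{"grip":1,"delta_pos":[0,0,0.3],"rotation":[0,0,0]},{"grip":1,"delta_pos":[0,0,0.35],"rotation":[0,0,0]},{"grip":1,"delta_pos":[0,0,0.35],"rotation":[0,0,0]}]' | grep -E 'tool|force'
python3 -m creep '[{"grip":1,"delta_pos":[0,0,0.01],"rotation":[0,0,0]},{"grip":1,"delta_pos":[0,0,0.015],"rotation":[0,0,0]},{"grip":1,"delta_pos":[0,0,0.015],"rotation":[0,0,0]}]'
```

```text
tool_pos: [0.5776, 0.1101, 0.0988]
force: [0.7, 0.1, -1.0]
gripper_force: 30.0
clock: 27.2
tool_pos: [0.5784, 0.1098, 0.0989]
orientation: [-180.0, -0.0, 8.6]
force: [1.0, -0.2, -1.5]
opening: 0.0436
gripper_force: 30.0
```

```bash
python3 -m creep '[{"grip":1,"delta_pos":[0,0,0.01],"rotation":[0,0,0]},{"grip":1,"delta_pos":[0,0,0.01],"rotation":[0,0,0]}]' | grep -E 'tool|force'
python3 -m creep '[{"grip":1,"delta_pos":[0,0,0.006],"rotation":[0,0,0]},{"grip":1,"delta_pos":[0,0,0.006],"rotation":[0,0,0]}]'| grep -E 'tool|force'
```

```text
tool_pos: [0.5782, 0.1095, 0.0975]
force: [-0.6, 0.5, -0.8]
gripper_force: 30.0
tool_pos: [0.5782, 0.1095, 0.0969]
force: [0.5, 0.4, -0.7]
gripper_force: 30.0
```

```bash
python3 -m creep '[{"grip":1,"delta_pos":[0,0,0.005],"rotation":[0,0,0]},{"grip":0,"delta_pos":[0,0,0.005],"rotation":[0,0,0]},{"grip":0,"delta_pos":[0,0,0.005],"rotation":[0,0,0]},{"grip":0,"delta_pos":[0,0,0.005],"rotation":[0,0,0]},{"grip":0,"delta_pos":[0,0,0.005],"rotation":[0,0,0]}]' | grep -E 'tool|force'
python3 -m creep '[{"grip":0,"delta_pos":[0,0,0],"rotation":[0,0,0]},{"grip":0,"delta_pos":[0,0,0],"rotation":[0,0,0]},{"grip":0,"delta_pos":[0,0,0],"rotation":[0,0,0]},{"grip":0,"delta_pos":[0,0,0],"rotation":[0,0,0]}]' | grep -E 'tool|force|open'
python3 -m creep '[{"grip":0,"delta_pos":[0,0,-0.2],"rotation":[0,0,0]},{"grip":0,"delta_pos":[0,0,-0.5],"rotation":[0,0,0]},{"grip":0,"delta_pos":[0,0,-1],"rotation":[0,0,0]},{"grip":0,"delta_pos":[0,0,-1],"rotation":[0,0,0]},{"grip":0,"delta_pos":[0,0,-1],"rotation":[0,0,0]}]'
python3 go.py "(.4955,.2827,.197)"
```

```text
tool_pos: [0.5781, 0.1096, 0.0962]
force: [-0.2, -0.5, -0.2]
gripper_force: 0.0
tool_pos: [0.5781, 0.1095, 0.0962]
force: [0.2, 0.1, 0.4]
opening: 0.0874
gripper_force: 0.0
clock: 29.0
tool_pos: [0.5788, 0.1099, 0.1979]
orientation: [-179.9, -0.2, 8.5]
force: [-0.8, 1.5, -1.1]
opening: 0.0882
gripper_force: 0.0
at [0.5788 0.1099 0.1979] yaw 8.55
tool delta/0.1: [-0.567 -1.832  0.009]
```

```bash
python3 -m creep '[{"grip":0,"delta_pos":[-0.14,-0.46,0],"rotation":[0,0,0]},{"grip":0,"delta_pos":[-0.279,-0.918,0],"rotation":[0,0,0]},{"grip":0,"delta_pos":[-0.279,-0.918,0],"rotation":[0,0,0]}]' | grep -E 'tool'
python3 -m creep '[{"grip":0,"delta_pos":[-0.14,-0.46,0],"rotation":[0,0,0]},{"grip":0,"delta_pos":[-0.279,-0.918,0],"rotation":[0,0,0]},{"grip":0,"delta_pos":[-0.279,-0.918,0],"rotation":[0,0,0]},{"grip":0,"delta_pos":[-0.279,-0.918,0],"rotation":[0,0,0]},{"grip":0,"delta_pos":[-0.279,-0.918,0],"rotation":[0,0,0]}]' | grep -E 'tool'
python3 -m creep '[{"grip":0,"delta_pos":[0,0,0.4],"rotation":[0,0,0]},{"grip":0,"delta_pos":[0,0,0.8],"rotation":[0,0,0]},{"grip":0,"delta_pos":[0,0,1],"rotation":[0,0,0]},{"grip":0,"delta_pos":[0,0,1],"rotation":[0,0,0]}]' | grep tool
python3 -m creep '[{"grip":0,"delta_pos":[0,0,0.3],"rotation":[0,0,0]},{"grip":0,"delta_pos":[0,0,0.62],"rotation":[0,0,0]},{"grip":0,"delta_pos":[0,0,0.62],"rotation":[0,0,0]},{"grip":0,"delta_pos":[0,0,0.62],"rotation":[0,0,0]}]' | grep -E 'tool|force'
python3 -m creep '[{"grip":1,"delta_pos":[0,0,0],"rotation":[0,0,0]},{"grip":1,"delta_pos":[0,0,0],"rotation":[0,0,0]},{"grip":1,"delta_pos":[0,0,0],"rotation":[0,0,0]},{"grip":1,"delta_pos":[0,0,0],"rotation":[0,0,0]},{"grip":1,"delta_pos":[0,0,0],"rotation":[0,0,0]}]' | grep open
python3 -m creep '[{"grip":1,"delta_pos":[0,0,0],"rotation":[0,0,0]},{"grip":1,"delta_pos":[0,0,0],"rotation":[0,0,0]},{"grip":1,"delta_pos":[0,0,0],"rotation":[0,0,0]}]'
python3 go.py "(.5298,.1024,.17)"
```

```text
tool_pos: [0.5348, 0.1995, 0.1951]
tool_pos: [0.4955, 0.282, 0.1955]
tool_pos: [0.4945, 0.2798, 0.0929]
tool_pos: [0.4965, 0.2826, 0.0354]
force: [-0.5, 0.8, 0.8]
gripper_force: 0.0
opening: 0.0531
clock: 31.4
tool_pos: [0.4956, 0.2828, 0.0344]
orientation: [180.0, 0.0, 8.6]
force: [-1.1, -0.3, 3.2]
opening: 0.0437
gripper_force: 30.0
at [0.4956 0.2828 0.0344] yaw 8.55
tool delta/0.1: [ 0.069  1.835 -1.356]
```

```bash
python3 -m creep '[{"grip":1,"delta_pos":[0,0,-0.2],"rotation":[0,0,0]},{"grip":1,"delta_pos":[0,0,-0.5],"rotation":[0,0,0]},{"grip":1,"delta_pos":[0,0,-1],"rotation":[0,0,0]},{"grip":1,"delta_pos":[0,0,-1],"rotation":[0,0,0]}]' | grep tool
python3 -m creep '[{"grip":1,"delta_pos":[0,0,-0.36],"rotation":[0,0,0]},{"grip":1,"delta_pos":[0.034,0.45,-0.36],"rotation":[0,0,0]},{"grip":1,"delta_pos":[0.034,0.917,-0.36],"rotation":[0,0,0]},{"grip":1,"delta_pos":[0.034,0.917,-0.36],"rotation":[0,0,0]}]' | grep tool
python3 -m creep '[{"grip":1,"delta_pos":[0.034,0.42,0],"rotation":[0,0,0]},{"grip":1,"delta_pos":[0.034,0.917,0],"rotation":[0,0,0]},{"grip":1,"delta_pos":[0.034,0.917,0],"rotation":[0,0,0]},{"grip":1,"delta_pos":[0.034,0.917,0],"rotation":[0,0,0]},{"grip":1,"delta_pos":[0.034,0.917,0],"rotation":[0,0,0]}]' | grep tool
python3 -m creep '[{"grip":1,"delta_pos":[0,0,0.3],"rotation":[0,0,0]},{"grip":1,"delta_pos":[0,0,0.6],"rotation":[0,0,0]},{"grip":1,"delta_pos":[0,0,0.72],"rotation":[0,0,0]},{"grip":1,"delta_pos":[0,0,0.72],"rotation":[0,0,0]},{"grip":1,"delta_pos":[0,0,0.72],"rotation":[0,0,0]}]'
```

```text
tool_pos: [0.4986, 0.2853, 0.1405]
tool_pos: [0.5121, 0.1886, 0.17]
tool_pos: [0.5297, 0.1028, 0.1701]
clock: 33.2
tool_pos: [0.53, 0.1033, 0.0986]
orientation: [180.0, -0.0, 8.6]
force: [-0.9, 0.3, -1.1]
opening: 0.0435
gripper_force: 30.0
```

```bash
python3 -m creep '[{"grip":1,"delta_pos":[0,0,0.01],"rotation":[0,0,0]},{"grip":1,"delta_pos":[0,0,0.018],"rotation":[0,0,0]},{"grip":1,"delta_pos":[0,0,0.018],"rotation":[0,0,0]}]' | grep -E 'tool|force'
python3 -m creep '[{"grip":1,"delta_pos":[0,0,0.005],"rotation":[0,0,0]},{"grip":0,"delta_pos":[0,0,0.005],"rotation":[0,0,0]},{"grip":0,"delta_pos":[0,0,0.005],"rotation":[0,0,0]},{"grip":0,"delta_pos":[0,0,0.005],"rotation":[0,0,0]},{"grip":0,"delta_pos":[0,0,0.005],"rotation":[0,0,0]}]' | grep -E 'tool|force'
python3 -m creep '[{"grip":0,"delta_pos":[0,0,0],"rotation":[0,0,0]},{"grip":0,"delta_pos":[0,0,0],"rotation":[0,0,0]},{"grip":0,"delta_pos":[0,0,0],"rotation":[0,0,0]},{"grip":0,"delta_pos":[0,0,0],"rotation":[0,0,0]}]' | grep -E 'tool|force|open'
python3 -m creep '[{"grip":0,"delta_pos":[0,0,-0.2],"rotation":[0,0,0]},{"grip":0,"delta_pos":[0,0,-0.5],"rotation":[0,0,0]},{"grip":0,"delta_pos":[0,0,-1],"rotation":[0,0,0]},{"grip":0,"delta_pos":[0,0,-1],"rotation":[0,0,0]},{"grip":0,"delta_pos":[0,0,-1],"rotation":[0,0,0]}]'
python3 go.py "(.3911,.3075,.196)"
```

```text
tool_pos: [0.5298, 0.1026, 0.0968]
force: [-0.2, -0.6, -0.3]
gripper_force: 30.0
tool_pos: [0.5297, 0.1025, 0.0961]
force: [0.7, -0.4, 0.1]
gripper_force: 0.0
tool_pos: [0.5296, 0.1025, 0.096]
force: [-0.3, -0.4, 0.3]
opening: 0.0873
gripper_force: 0.0
clock: 34.9
tool_pos: [0.5303, 0.1029, 0.1974]
orientation: [-179.9, -0.2, 8.5]
force: [0.0, -0.3, -1.5]
opening: 0.0877
gripper_force: 0.0
at [0.5303 0.1029 0.1974] yaw 8.55
tool delta/0.1: [-1.072 -2.23   0.014]
```

```bash
python3 -m creep '[{"grip":0,"delta_pos":[-0.177,-0.37,0],"rotation":[0,0,0]},{"grip":0,"delta_pos":[-0.354,-0.745,0],"rotation":[0,0,0]},{"grip":0,"delta_pos":[-0.354,-0.745,0],"rotation":[0,0,0]}]' | grep -E 'tool'
python3 -m creep '[{"grip":0,"delta_pos":[-0.177,-0.37,0],"rotation":[0,0,0]},{"grip":0,"delta_pos":[-0.354,-0.745,0],"rotation":[0,0,0]},{"grip":0,"delta_pos":[-0.354,-0.745,0],"rotation":[0,0,0]}]' | grep -E 'tool'
python3 -m creep '[{"grip":0,"delta_pos":[-0.177,-0.37,0],"rotation":[0,0,0]},{"grip":0,"delta_pos":[-0.354,-0.745,0],"rotation":[0,0,0]},{"grip":0,"delta_pos":[-0.354,-0.745,0],"rotation":[0,0,0]},{"grip":0,"delta_pos":[-0.354,-0.745,0],"rotation":[0,0,0]},{"grip":0,"delta_pos":[-0.354,-0.745,0],"rotation":[0,0,0]}]' | grep -E 'tool'
python3 -m creep '[{"grip":0,"delta_pos":[0,0,0.4],"rotation":[0,0,0]},{"grip":0,"delta_pos":[0,0,0.8],"rotation":[0,0,0]},{"grip":0,"delta_pos":[0,0,1],"rotation":[0,0,0]},{"grip":0,"delta_pos":[0,0,1],"rotation":[0,0,0]}]' | grep tool
python3 -m creep '[{"grip":0,"delta_pos":[0,0,0.3],"rotation":[0,0,0]},{"grip":0,"delta_pos":[0,0,0.62],"rotation":[0,0,0]},{"grip":0,"delta_pos":[0,0,0.62],"rotation":[0,0,0]},{"grip":0,"delta_pos":[0,0,0.62],"rotation":[0,0,0]}]' | grep -E 'tool|force'
python3 -m creep '[{"grip":1,"delta_pos":[0,0,0],"rotation":[0,0,0]},{"grip":1,"delta_pos":[0,0,0],"rotation":[0,0,0]},{"grip":1,"delta_pos":[0,0,0],"rotation":[0,0,0]},{"grip":1,"delta_pos":[0,0,0],"rotation":[0,0,0]},{"grip":1,"delta_pos":[0,0,0],"rotation":[0,0,0]}]' | grep open
python3 -m creep '[{"grip":1,"delta_pos":[0,0,0],"rotation":[0,0,0]},{"grip":1,"delta_pos":[0,0,0],"rotation":[0,0,0]},{"grip":1,"delta_pos":[0,0,0],"rotation":[0,0,0]}]'
python3 go.py "(.4813,.0951,.17)"
```

```text
tool_pos: [0.4813, 0.173, 0.1949]
tool_pos: [0.4357, 0.2415, 0.1951]
tool_pos: [0.3916, 0.3067, 0.1953]
tool_pos: [0.3908, 0.3047, 0.0931]
tool_pos: [0.3921, 0.3076, 0.035]
force: [-0.2, 0.2, 1.3]
gripper_force: 0.0
opening: 0.0535
clock: 37.6
tool_pos: [0.3914, 0.3077, 0.0341]
orientation: [180.0, 0.0, 8.6]
force: [-1.4, -0.7, 3.6]
opening: 0.0434
gripper_force: 30.0
at [0.3914 0.3077 0.0341] yaw 8.56
tool delta/0.1: [ 0.573  2.236 -1.359]
```

```bash
python3 -m creep '[{"grip":1,"delta_pos":[0,0,-0.2],"rotation":[0,0,0]},{"grip":1,"delta_pos":[0,0,-0.5],"rotation":[0,0,0]},{"grip":1,"delta_pos":[0,0,-1],"rotation":[0,0,0]},{"grip":1,"delta_pos":[0,0,-1],"rotation":[0,0,0]}]' | grep tool
python3 -m creep '[{"grip":1,"delta_pos":[0,0,-0.36],"rotation":[0,0,0]},{"grip":1,"delta_pos":[0.1,0.35,-0.36],"rotation":[0,0,0]},{"grip":1,"delta_pos":[0.191,0.745,-0.36],"rotation":[0,0,0]},{"grip":1,"delta_pos":[0.191,0.745,-0.36],"rotation":[0,0,0]}]' | grep tool
python3 -m creep '[{"grip":1,"delta_pos":[0.1,0.37,0],"rotation":[0,0,0]},{"grip":1,"delta_pos":[0.191,0.745,0],"rotation":[0,0,0]},{"grip":1,"delta_pos":[0.191,0.745,0],"rotation":[0,0,0]}]' | grep tool
python3 -m creep '[{"grip":1,"delta_pos":[0.1,0.37,0],"rotation":[0,0,0]},{"grip":1,"delta_pos":[0.191,0.745,0],"rotation":[0,0,0]},{"grip":1,"delta_pos":[0.191,0.745,0],"rotation":[0,0,0]},{"grip":1,"delta_pos":[0.191,0.745,0],"rotation":[0,0,0]},{"grip":1,"delta_pos":[0.191,0.745,0],"rotation":[0,0,0]}]' | grep tool
python3 -m creep '[{"grip":1,"delta_pos":[0,0,0.3],"rotation":[0,0,0]},{"grip":1,"delta_pos":[0,0,0.6],"rotation":[0,0,0]},{"grip":1,"delta_pos":[0,0,0.72],"rotation":[0,0,0]},{"grip":1,"delta_pos":[0,0,0.72],"rotation":[0,0,0]},{"grip":1,"delta_pos":[0,0,0.72],"rotation":[0,0,0]}]'
```

```text
tool_pos: [0.3937, 0.3106, 0.1397]
tool_pos: [0.4215, 0.2336, 0.1697]
tool_pos: [0.4516, 0.1631, 0.1694]
tool_pos: [0.4811, 0.0958, 0.1698]
clock: 39.7
tool_pos: [0.4811, 0.0962, 0.0979]
orientation: [180.0, 0.0, 8.6]
force: [0.0, -0.3, -0.9]
opening: 0.0436
gripper_force: 30.0
```

```bash
python3 -m creep '[{"grip":1,"delta_pos":[0,0,0.008],"rotation":[0,0,0]},{"grip":1,"delta_pos":[0,0,0.015],"rotation":[0,0,0]},{"grip":1,"delta_pos":[0,0,0.015],"rotation":[0,0,0]}]' | grep -E 'tool|force'
python3 -m creep '[{"grip":1,"delta_pos":[0,0,0.004],"rotation":[0,0,0]},{"grip":0,"delta_pos":[0,0,0.004],"rotation":[0,0,0]},{"grip":0,"delta_pos":[0,0,0.004],"rotation":[0,0,0]},{"grip":0,"delta_pos":[0,0,0.004],"rotation":[0,0,0]},{"grip":0,"delta_pos":[0,0,0.004],"rotation":[0,0,0]}]' | grep -E 'tool|force'
python3 -m creep '[{"grip":0,"delta_pos":[0,0,0],"rotation":[0,0,0]},{"grip":0,"delta_pos":[0,0,0],"rotation":[0,0,0]},{"grip":0,"delta_pos":[0,0,0],"rotation":[0,0,0]},{"grip":0,"delta_pos":[0,0,0],"rotation":[0,0,0]}]' | grep -E 'tool|force|open'
python3 -m creep '[{"grip":0,"delta_pos":[0,0,-0.2],"rotation":[0,0,0]},{"grip":0,"delta_pos":[0,0,-0.5],"rotation":[0,0,0]},{"grip":0,"delta_pos":[0,0,-1],"rotation":[0,0,0]},{"grip":0,"delta_pos":[0,0,-1],"rotation":[0,0,0]},{"grip":0,"delta_pos":[0,0,-1],"rotation":[0,0,0]}]'
python3 go.py "(.4563,.3896,.196)"
```

```text
tool_pos: [0.4813, 0.0954, 0.0967]
force: [0.3, 0.5, -1.2]
gripper_force: 30.0
tool_pos: [0.4814, 0.0952, 0.0961]
force: [0.5, 0.6, 0.8]
gripper_force: 0.0
tool_pos: [0.4813, 0.0952, 0.096]
force: [-0.7, 0.9, -1.1]
opening: 0.0875
gripper_force: 0.0
clock: 41.4
tool_pos: [0.4818, 0.0956, 0.1973]
orientation: [-179.9, -0.2, 8.5]
force: [-0.8, 0.2, -1.2]
opening: 0.0875
gripper_force: 0.0
at [0.4818 0.0956 0.1973] yaw 8.55
tool delta/0.1: [ 0.185 -2.945  0.013]
```

```bash
python3 -m creep '[{"grip":0,"delta_pos":[0.03,-0.49,0],"rotation":[0,0,0]},{"grip":0,"delta_pos":[0.064,-0.983,0],"rotation":[0,0,0]},{"grip":0,"delta_pos":[0.064,-0.983,0],"rotation":[0,0,0]}]' | grep -E 'tool'
python3 -m creep '[{"grip":0,"delta_pos":[0.03,-0.49,0],"rotation":[0,0,0]},{"grip":0,"delta_pos":[0.064,-0.983,0],"rotation":[0,0,0]},{"grip":0,"delta_pos":[0.064,-0.983,0],"rotation":[0,0,0]}]' | grep -E 'tool'
python3 -m creep '[{"grip":0,"delta_pos":[0.03,-0.49,0],"rotation":[0,0,0]},{"grip":0,"delta_pos":[0.064,-0.983,0],"rotation":[0,0,0]},{"grip":0,"delta_pos":[0.064,-0.983,0],"rotation":[0,0,0]},{"grip":0,"delta_pos":[0.064,-0.983,0],"rotation":[0,0,0]},{"grip":0,"delta_pos":[0.064,-0.983,0],"rotation":[0,0,0]}]' | grep -E 'tool'
python3 - <<'E'
from plant import ctrl
from h import *
I={n:ctrl.snapshot(n)["color"] for n in("side","top")}
a=[cv2.resize(I[n][y:y+h,x:x+w,::-1],None,fx=3,fy=3,interpolation=cv2.INTER_CUBIC) for n,x,y,w,h in(("side",200,110,130,180),("top",100,140,135,180))]
cv2.imwrite("pics/a9.png",np.hstack(a))
for n in I:
    m=cv2.inRange(cv2.cvtColor(I[n],cv2.COLOR_RGB2HSV),(18,130,130),(32,255,255))
    k,l,st,ce=cv2.connectedComponentsWithStats(m)
    for i in range(1,k):
        if st[i,4]>60 and 150<ce[i][1]<290: print(n,st[i],ce[i].round(1),"z.11",atz(n,*ce[i],.11).round(4)[:2],"z.048",atz(n,*ce[i],.048).round(4)[:2])
E
```

```text
tool_pos: [0.4727, 0.1971, 0.1948]
tool_pos: [0.4643, 0.2955, 0.1944]
tool_pos: [0.456, 0.3885, 0.1949]
side [151 166  41  31 487] [173.1 176.4] z.11 [ 0.8519 -0.0143] z.048 [ 0.8875 -0.1169]
side [249 198  15   8 100] [256.2 201.6] z.11 [0.5784 0.108 ] z.048 [0.5929 0.0148]
side [241 211  20   9  88] [247.9 215.8] z.11 [0.5919 0.1795] z.048 [0.6074 0.0918]
side [186 260  17  11 105] [193.2 265.1] z.11 [0.6937 0.3932] z.048 [0.717  0.3219]
side [246 281  18  13 181] [254.3 287. ] z.11 [0.5374 0.4576] z.048 [0.5488 0.3912]
side [283 282  17  13 149] [291.  288.7] z.11 [0.454  0.4568] z.048 [0.459  0.3904]
top [227 166  19  23 346] [236.1 177.4] z.11 [0.5839 0.1093] z.048 [0.6009 0.116 ]
top [229 189  19  21 297] [238.2 199.4] z.11 [0.5311 0.1011] z.048 [0.5452 0.1074]
top [231 210  19  21 308] [239.8 220.1] z.11 [0.4822 0.0943] z.048 [0.4936 0.1002]
top [539 212  18  23 276] [546.8 222.7] z.11 [ 0.5054 -0.6146] z.048 [ 0.5181 -0.648 ]
top [111 229  18  10 135] [119.1 233.1] z.11 [0.4404 0.3686] z.048 [0.4495 0.3897]
top [234 230  17  13 154] [242.1 236.7] z.11 [0.4439 0.0868] z.048 [0.4532 0.0922]
```

View pics/a9.png

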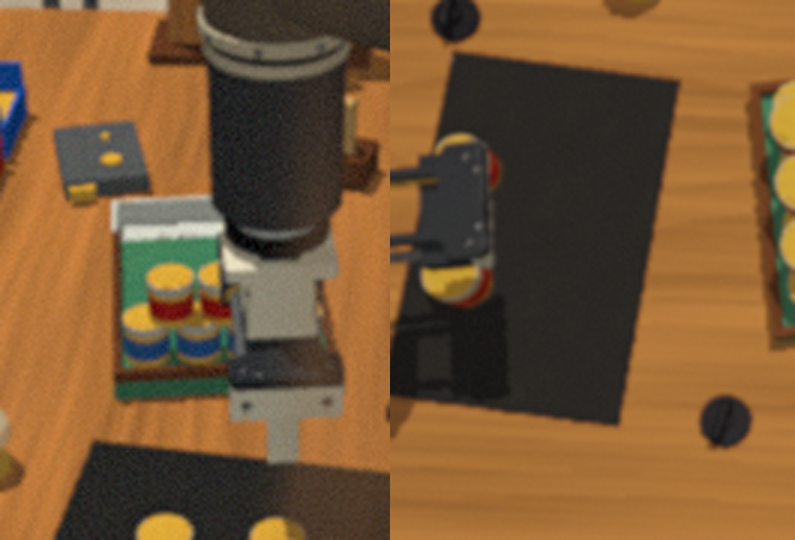

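Layer 2 stands correctly: the red tins are at left panel (170,290),(210,290), and the measured lid (.578,.108) is on target. Fourth tin.

```bash
python3 -m creep '[{"grip":0,"delta_pos":[0,0,0.4],"rotation":[0,0,0]},{"grip":0,"delta_pos":[0,0,0.8],"rotation":[0,0,0]},{"grip":0,"delta_pos":[0,0,1],"rotation":[0,0,0]},{"grip":0,"delta_pos":[0,0,1],"rotation":[0,0,0]}]' | grep tool
python3 -m creep '[{"grip":0,"delta_pos":[0,0,0.3],"rotation":[0,0,0]},{"grip":0,"delta_pos":[0,0,0.62],"rotation":[0,0,0]},{"grip":0,"delta_pos":[0,0,0.62],"rotation":[0,0,0]},{"grip":0,"delta_pos":[0,0,0.62],"rotation":[0,0,0]}]' | grep -E 'tool|force'
python3 -m creep '[{"grip":1,"delta_pos":[0,0,0],"rotation":[0,0,0]},{"grip":1,"delta_pos":[0,0,0],"rotation":[0,0,0]},{"grip":1,"delta_pos":[0,0,0],"rotation":[0,0,0]},{"grip":1,"delta_pos":[0,0,0],"rotation":[0,0,0]},{"grip":1,"delta_pos":[0,0,0],"rotation":[0,0,0]}]' | grep open
python3 -m creep '[{"grip":1,"delta_pos":[0,0,0],"rotation":[0,0,0]},{"grip":1,"delta_pos":[0,0,0],"rotation":[0,0,0]},{"grip":1,"delta_pos":[0,0,0],"rotation":[0,0,0]}]'
python3 go.py "(.5056,.0988,.196)"
```

```text
tool_pos: [0.4554, 0.3869, 0.0932]
tool_pos: [0.4571, 0.3898, 0.0355]
force: [0.4, -0.3, 0.2]
gripper_force: 0.0
opening: 0.0531
clock: 44.2
tool_pos: [0.4564, 0.3897, 0.0341]
orientation: [180.0, -0.0, 8.6]
force: [-0.7, 0.6, 1.4]
opening: 0.0437
gripper_force: 30.0
at [0.4564 0.3897 0.0341] yaw 8.56
tool delta/0.1: [ 0.054  2.95  -1.619]
```

```bash
python3 -m creep '[{"grip":1,"delta_pos":[0,0,-0.2],"rotation":[0,0,0]},{"grip":1,"delta_pos":[0,0,-0.5],"rotation":[0,0,0]},{"grip":1,"delta_pos":[0,0,-1],"rotation":[0,0,0]},{"grip":1,"delta_pos":[0,0,-1],"rotation":[0,0,0]}]' | grep tool
python3 -m creep '[{"grip":1,"delta_pos":[0,0,-0.4],"rotation":[0,0,0]},{"grip":1,"delta_pos":[0.018,0.5,-0.62],"rotation":[0,0,0]},{"grip":1,"delta_pos":[0.018,0.983,-0.62],"rotation":[0,0,0]},{"grip":1,"delta_pos":[0.018,0.983,-0.62],"rotation":[0,0,0]}]' | grep tool
python3 -m creep '[{"grip":1,"delta_pos":[0.018,0.49,0],"rotation":[0,0,0]},{"grip":1,"delta_pos":[0.018,0.983,0],"rotation":[0,0,0]},{"grip":1,"delta_pos":[0.018,0.983,0],"rotation":[0,0,0]}]' | grep tool
python3 -m creep '[{"grip":1,"delta_pos":[0.018,0.45,0],"rotation":[0,0,0]},{"grip":1,"delta_pos":[0.018,0.8,0],"rotation":[0,0,0]},{"grip":1,"delta_pos":[0.018,0.983,0],"rotation":[0,0,0]},{"grip":1,"delta_pos":[0.018,0.983,0],"rotation":[0,0,0]},{"grip":1,"delta_pos":[0.018,0.983,0],"rotation":[0,0,0]}]' | grep tool
python3 -m creep '[{"grip":1,"delta_pos":[0,0,0.2],"rotation":[0,0,0]},{"grip":1,"delta_pos":[0,0,0.4],"rotation":[0,0,0]},{"grip":1,"delta_pos":[0,0,0.53],"rotation":[0,0,0]},{"grip":1,"delta_pos":[0,0,0.53],"rotation":[0,0,0]},{"grip":1,"delta_pos":[0,0,0.53],"rotation":[0,0,0]}]'
```

```text
tool_pos: [0.4589, 0.3926, 0.1406]
tool_pos: [0.4725, 0.2887, 0.1967]
tool_pos: [0.4886, 0.1913, 0.1956]
tool_pos: [0.5056, 0.0988, 0.1958]
clock: 46.3
tool_pos: [0.5056, 0.0997, 0.143]
orientation: [180.0, 0.0, 8.6]
force: [0.3, 0.8, -1.8]
opening: 0.0435
gripper_force: 30.0
```

```bash
python3 -m creep '[{"grip":1,"delta_pos":[0,0,0.008],"rotation":[0,0,0]},{"grip":1,"delta_pos":[0,0,0.015],"rotation":[0,0,0]},{"grip":1,"delta_pos":[0,0,0.015],"rotation":[0,0,0]}]' | grep -E 'tool|force'
python3 -m creep '[{"grip":1,"delta_pos":[0,0,0.004],"rotation":[0,0,0]},{"grip":0,"delta_pos":[0,0,0.004],"rotation":[0,0,0]},{"grip":0,"delta_pos":[0,0,0.004],"rotation":[0,0,0]},{"grip":0,"delta_pos":[0,0,0.004],"rotation":[0,0,0]},{"grip":0,"delta_pos":[0,0,0.004],"rotation":[0,0,0]}]' | grep -E 'tool|force'
python3 -m creep '[{"grip":0,"delta_pos":[0,0,0],"rotation":[0,0,0]},{"grip":0,"delta_pos":[0,0,0],"rotation":[0,0,0]},{"grip":0,"delta_pos":[0,0,0],"rotation":[0,0,0]},{"grip":0,"delta_pos":[0,0,0],"rotation":[0,0,0]}]' | grep -E 'tool|force|open'
python3 -m creep '[{"grip":0,"delta_pos":[0,0,-0.2],"rotation":[0,0,0]},{"grip":0,"delta_pos":[0,0,-0.5],"rotation":[0,0,0]},{"grip":0,"delta_pos":[0,0,-0.9],"rotation":[0,0,0]},{"grip":0,"delta_pos":[0,0,-0.9],"rotation":[0,0,0]},{"grip":0,"delta_pos":[0,0,-0.9],"rotation":[0,0,0]}]'
python3 go.py "(.5486,.3926,.231)"
```

```text
tool_pos: [0.5056, 0.099, 0.1418]
force: [-0.3, -1.3, -1.3]
gripper_force: 30.0
tool_pos: [0.5057, 0.0989, 0.1413]
force: [-0.2, 0.4, 0.1]
gripper_force: 0.0
tool_pos: [0.5056, 0.0988, 0.1412]
force: [-0.3, -0.4, 0.1]
opening: 0.0873
gripper_force: 0.0
clock: 48.0
tool_pos: [0.506, 0.0991, 0.2322]
orientation: [-179.9, -0.1, 8.6]
force: [-0.8, 0.9, -0.9]
opening: 0.088
gripper_force: 0.0
at [0.506  0.0991 0.2322] yaw 8.55
tool delta/0.1: [ 0.858 -2.839  0.012]
```

```bash
python3 -m creep '[{"grip":0,"delta_pos":[0.144,-0.47,0],"rotation":[0,0,0]},{"grip":0,"delta_pos":[0.288,-0.947,0],"rotation":[0,0,0]},{"grip":0,"delta_pos":[0.288,-0.947,0],"rotation":[0,0,0]}]' | grep -E 'tool'
python3 -m creep '[{"grip":0,"delta_pos":[0.144,-0.47,0],"rotation":[0,0,0]},{"grip":0,"delta_pos":[0.288,-0.947,0],"rotation":[0,0,0]},{"grip":0,"delta_pos":[0.288,-0.947,0],"rotation":[0,0,0]}]' | grep -E 'tool'
python3 -m creep '[{"grip":0,"delta_pos":[0.144,-0.47,0],"rotation":[0,0,0]},{"grip":0,"delta_pos":[0.288,-0.947,0],"rotation":[0,0,0]},{"grip":0,"delta_pos":[0.288,-0.947,0],"rotation":[0,0,0]},{"grip":0,"delta_pos":[0.288,-0.947,0],"rotation":[0,0,0]},{"grip":0,"delta_pos":[0.288,-0.947,0],"rotation":[0,0,0]}]' | grep -E 'tool'
python3 -m creep '[{"grip":0,"delta_pos":[0,0,0.4],"rotation":[0,0,0]},{"grip":0,"delta_pos":[0,0,0.8],"rotation":[0,0,0]},{"grip":0,"delta_pos":[0,0,1],"rotation":[0,0,0]},{"grip":0,"delta_pos":[0,0,1],"rotation":[0,0,0]}]' | grep tool
python3 -m creep '[{"grip":0,"delta_pos":[0,0,0.4],"rotation":[0,0,0]},{"grip":0,"delta_pos":[0,0,0.8],"rotation":[0,0,0]},{"grip":0,"delta_pos":[0,0,0.97],"rotation":[0,0,0]},{"grip":0,"delta_pos":[0,0,0.97],"rotation":[0,0,0]}]' | grep -E 'tool|force'
python3 -m creep '[{"grip":1,"delta_pos":[0,0,0],"rotation":[0,0,0]},{"grip":1,"delta_pos":[0,0,0],"rotation":[0,0,0]},{"grip":1,"delta_pos":[0,0,0],"rotation":[0,0,0]},{"grip":1,"delta_pos":[0,0,0],"rotation":[0,0,0]},{"grip":1,"delta_pos":[0,0,0],"rotation":[0,0,0]}]' | grep open
python3 -m creep '[{"grip":1,"delta_pos":[0,0,0],"rotation":[0,0,0]},{"grip":1,"delta_pos":[0,0,0],"rotation":[0,0,0]},{"grip":1,"delta_pos":[0,0,0],"rotation":[0,0,0]}]'
python3 go.py "(.5541,.1061,.216)"
```

```text
tool_pos: [0.5205, 0.2007, 0.2296]
tool_pos: [0.5346, 0.2989, 0.2289]
tool_pos: [0.5484, 0.3917, 0.2301]
tool_pos: [0.5473, 0.3897, 0.1279]
tool_pos: [0.5483, 0.3911, 0.033]
force: [0.1, 0.5, -0.3]
gripper_force: 0.0
opening: 0.053
clock: 50.7
tool_pos: [0.5488, 0.3927, 0.0344]
orientation: [180.0, -0.0, 8.6]
force: [-1.1, -0.5, 3.5]
opening: 0.0435
gripper_force: 30.0
at [0.5488 0.3927 0.0344] yaw 8.56
tool delta/0.1: [-0.374  2.842 -1.816]
```

```bash
python3 -m creep '[{"grip":1,"delta_pos":[0,0,-0.2],"rotation":[0,0,0]},{"grip":1,"delta_pos":[0,0,-0.5],"rotation":[0,0,0]},{"grip":1,"delta_pos":[0,0,-1],"rotation":[0,0,0]},{"grip":1,"delta_pos":[0,0,-1],"rotation":[0,0,0]}]' | grep tool
python3 -m creep '[{"grip":1,"delta_pos":[0,0,-0.4],"rotation":[0,0,0]},{"grip":1,"delta_pos":[-0.06,0.4,-0.82],"rotation":[0,0,0]},{"grip":1,"delta_pos":[-0.125,0.947,-0.82],"rotation":[0,0,0]},{"grip":1,"delta_pos":[-0.125,0.947,-0.82],"rotation":[0,0,0]}]' | grep tool
python3 -m creep '[{"grip":1,"delta_pos":[-0.06,0.47,0],"rotation":[0,0,0]},{"grip":1,"delta_pos":[-0.125,0.947,0],"rotation":[0,0,0]},{"grip":1,"delta_pos":[-0.125,0.947,0],"rotation":[0,0,0]}]' | grep tool
python3 -m creep '[{"grip":1,"delta_pos":[-0.06,0.45,0],"rotation":[0,0,0]},{"grip":1,"delta_pos":[-0.125,0.8,0],"rotation":[0,0,0]},{"grip":1,"delta_pos":[-0.125,0.947,0],"rotation":[0,0,0]},{"grip":1,"delta_pos":[-0.125,0.947,0],"rotation":[0,0,0]},{"grip":1,"delta_pos":[-0.125,0.947,0],"rotation":[0,0,0]}]' | grep tool
python3 -m creep '[{"grip":1,"delta_pos":[0,0,0.25],"rotation":[0,0,0]},{"grip":1,"delta_pos":[0,0,0.5],"rotation":[0,0,0]},{"grip":1,"delta_pos":[0,0,0.73],"rotation":[0,0,0]},{"grip":1,"delta_pos":[0,0,0.73],"rotation":[0,0,0]},{"grip":1,"delta_pos":[0,0,0.73],"rotation":[0,0,0]}]'
```

```text
tool_pos: [0.5518, 0.3953, 0.1414]
tool_pos: [0.5504, 0.294, 0.2179]
tool_pos: [0.5513, 0.1971, 0.2158]
tool_pos: [0.5541, 0.1064, 0.2159]
clock: 52.8
tool_pos: [0.554, 0.1071, 0.143]
orientation: [180.0, 0.1, 8.6]
force: [-0.0, 0.1, -1.8]
opening: 0.0438
gripper_force: 30.0
```

```bash
python3 -m creep '[{"grip":1,"delta_pos":[0,0,0.008],"rotation":[0,0,0]},{"grip":1,"delta_pos":[0,0,0.014],"rotation":[0,0,0]},{"grip":1,"delta_pos":[0,0,0.014],"rotation":[0,0,0]}]' | grep -E 'tool|force'
python3 -m creep '[{"grip":1,"delta_pos":[0,0,0.003],"rotation":[0,0,0]},{"grip":0,"delta_pos":[0,0,0.003],"rotation":[0,0,0]},{"grip":0,"delta_pos":[0,0,0.003],"rotation":[0,0,0]},{"grip":0,"delta_pos":[0,0,0.003],"rotation":[0,0,0]},{"grip":0,"delta_pos":[0,0,0.003],"rotation":[0,0,0]}]' | grep -E 'tool|force'
python3 -m creep '[{"grip":0,"delta_pos":[0,0,0],"rotation":[0,0,0]},{"grip":0,"delta_pos":[0,0,0],"rotation":[0,0,0]},{"grip":0,"delta_pos":[0,0,0],"rotation":[0,0,0]},{"grip":0,"delta_pos":[0,0,0],"rotation":[0,0,0]}]' | grep -E 'tool|force|open'
python3 -m creep '[{"grip":0,"delta_pos":[0,0,-0.2],"rotation":[0,0,0]},{"grip":0,"delta_pos":[0,0,-0.5],"rotation":[0,0,0]},{"grip":0,"delta_pos":[0,0,-0.9],"rotation":[0,0,0]},{"grip":0,"delta_pos":[0,0,-0.9],"rotation":[0,0,0]}]' | grep tool
python3 -m creep '[{"grip":0,"delta_pos":[0,-0.5,0],"rotation":[0,0,0]},{"grip":0,"delta_pos":[0,-1,0],"rotation":[0,0,0]},{"grip":0,"delta_pos":[0,-1,0],"rotation":[0,0,0]}]' | grep tool
python3 -m creep '[{"grip":0,"delta_pos":[-1,-0.5,0],"rotation":[0,0,0]},{"grip":0,"delta_pos":[-1,-1,0],"rotation":[0,0,0]},{"grip":0,"delta_pos":[-1,-1,0],"rotation":[0,0,0]},{"grip":0,"delta_pos":[-1,-1,0],"rotation":[0,0,0]}]' | grep tool
python3 -m creep '[{"grip":0,"delta_pos":[-0.5,-0.5,0],"rotation":[0,0,0]},{"grip":0,"delta_pos":[-0.5,-1,0],"rotation":[0,0,0]},{"grip":0,"delta_pos":[-0.5,-1,0],"rotation":[0,0,0]},{"grip":0,"delta_pos":[-0.5,-1,0],"rotation":[0,0,0]},{"grip":0,"delta_pos":[-0.5,-1,0],"rotation":[0,0,0]}]'
python3 - <<'E'
from plant import ctrl
from h import *
I={n:ctrl.snapshot(n)["color"] for n in("side","top")}
a=[cv2.resize(I[n][y:y+h,x:x+w,::-1],None,fx=3,fy=3,interpolation=cv2.INTER_CUBIC) for n,x,y,w,h in(("side",200,110,130,180),("top",220,140,135,180))]
cv2.imwrite("pics/b0.png",np.hstack(a))
E
```

```text
tool_pos: [0.5541, 0.1063, 0.1422]
force: [0.5, -0.4, -1.5]
gripper_force: 30.0
tool_pos: [0.554, 0.1061, 0.1416]
force: [0.1, 0.6, -0.6]
gripper_force: 0.0
tool_pos: [0.554, 0.1061, 0.1415]
force: [0.0, 0.3, 0.3]
opening: 0.0872
gripper_force: 0.0
tool_pos: [0.5567, 0.107, 0.2372]
tool_pos: [0.5388, 0.2093, 0.2315]
tool_pos: [0.4227, 0.2919, 0.2319]
clock: 55.6
tool_pos: [0.3611, 0.3802, 0.2311]
orientation: [180.0, 0.0, 8.6]
force: [0.2, -0.9, 0.5]
opening: 0.0875
gripper_force: 0.0
```

View pics/b0.png

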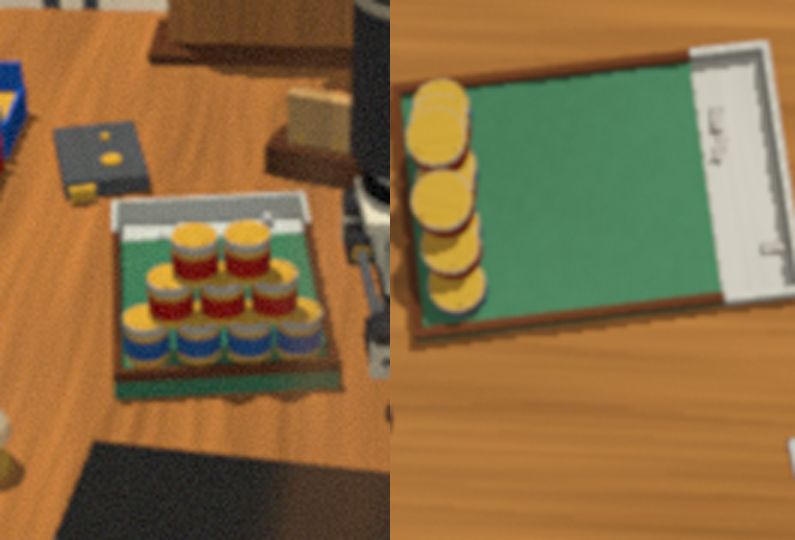

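Run:
```python
from plant import ctrl
from h import *
I={n:ctrl.snapshot(n)["color"] for n in("side","top")}
T=rect(.5476+.1255*.1495,-.0149-.1255*.9888,8.6,.103,.0305,.004); W=rect(.5476+.1255*.1495,-.0149-.1255*.9888,8.6,.103,.0305,.032)
P=[(T,(255,255,0)),(W,(0,255,255))]
cv2.imwrite("pics/b1.png",np.hstack([over(I["side"],"side",262,168,45,40,8,P),over(I["top"],"top",318,190,45,40,8,P)]))
```

```text
(no output)
```

View pics/b1.png

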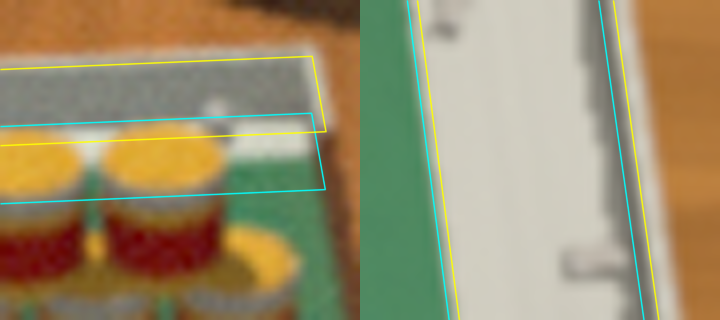

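All five red tins are up in the pyramid (b0 left panel (195,250),(248,250) over (170,290),(222,290),(275,290)). The third chip was knocked towards the trough's outer wall but still lies flat on its floor (b1 right panel (597,262)). Handing in.

```bash
python3 -c "
from plant import ctrl
print(ctrl.close_job())"
```

```text
the job is handed in; nothing more can be done
None
```

I handed the job in with all three chips in the trough, the scraper home in its holder and all five red tins up in the pyramid; hand-in returned no verdict, so this rests on my last camera views.

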